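Make up two levelling-foot kits on their weld pallets

ROBOT

A 6-joint arm with a two-finger parallel gripper is mounted at the origin on the work surface; the furniture and walls round the work are solid. World frame = base frame: x ahead of the robot, y to its left, z up, the work surface at z = 0. Lengths are in mm, angles in rad, forces in N, time in s.
With the tool pointing down it reaches from about 350 to 875 mm from the base axis. Payload 4.2 kg.
Tool frame: the origin (TCP) lies at the very end of the fingers, on their centre line; the grasp point (between the pads) lies arm.grip_depth behind it (arm.grip_depth is the distance from the TCP to the grasp point, in mm); z points along the fingers, y is the direction in which the jaws open and shut (so a half turn about z gives the same grasp; the last joint's range is limited). The gripper opens to 85 mm and grips with 20 to 120 N. Pads are 22 mm wide; open, the fingers measure 114 mm over their backs; the gripper's body (76 mm by 85 mm) begins 54 mm behind the grasp point. The pads swing forward as they close: fully open they stand 13 mm farther back than shut.
Start: joints at [1.477, 0.385, 0.008, 0, -1.194, -0.259], TCP at [215.921, 586.496, 231.312] pointing down, gripper open.
Joint ranges: [-3.14, 3.14], [-1.21, 2.06], [-1.07, 1.41], [-3.16, 2.05], [-2.99, -0.16], [-3.1, 3.1]. Speed limits (rad/s): [2.79, 2.79, 3.14, 3.14, 3.14, 3.14].

INTERFACE

Orientations are given as a unit quaternion [x, y, z, w].
In Python, from bench import arm, optics, workorder gives the robot as it stands. The module is installed in compiled form; this text tells all that it offers.
- The arm moves only by the tool play_rows, never from a script. Its arguments are lists of equal length, an entry for each row: "travel": the shift along the tool's x, y, z in m, a list of three; "rotation": the turn, a rotation vector about the tool's x, y, z in rad, a list of three; "grip": the opening, from 0 (shut) to 1 (fully open). In form: {"travel": [[x, y, z], ...], "rotation": [[rx, ry, rz], ...], "grip": [grip, ...]}. A call has 1 to 12 rows; each row shifts and turns the commanded pose from where the row before left it, along the tool's axes as they then stand; what a row does not reach is not made up. A row lasts 1/12 s, in which the tool goes at most 41.7 mm and 7.16 degrees, less where a joint would pass 70% of its speed; a pose out of reach is approached as far as the arm can. A call is refused whole if a number of a shift passes 0.0417 or a number of a turn 0.125, either way. A call with a gripper value outside its range is refused whole. The fingers move at their own pace and stop on an object; the grip force is fixed at half the most. Time passes only in rows, so rows that do not move let the fingers close. It gives the time, the measured TCP pose, the force and the opening at its end, in the units of the state.
- arm.read_state(): the state, without advancing time (a new reading comes with each control period).
- optics.get_image(name): name is "side" or "top"; returns a dict with "image" (480x640x3 uint8, blue, green, red), "depth" (480x640 float32, mm along the optical axis (not along the pixel's ray), 0 where there is no reading), "camera_matrix" (3x3 intrinsics, pixels), "k1" (the pictures are not rectified: a ray, as slopes to the right and down, at radius r is drawn at 1 + k1 r^2 times it, then the intrinsics apply), "R" (3x3) and "t" (3): a world point X has camera coordinates R X + t. Camera axes: x right, y down, z forward; pixel columns grow to the right and rows downward; lengths in mm; the calibration is good to about 2 mm. A picture is of the moment at which its call begins.
- workorder.job_done(): hands the job in, once; it reports no verdict.
The state is a dict: "clock": time; "joints": joint angles; "joint_vel": joint speeds; "joint_efforts": joint torques, N m; "position": TCP position; "ee_rot": TCP orientation; "contact_force": force on the tool from outside, world axes, zero at the start; "wrist_torque": the same for the moment, N m; "gripper_width": finger opening in mm.
Only numpy, scipy, OpenCV 4.12 (cv2) and the standard library are available. Lean on these libraries where they do the work, as an engineer would, in place of code of your own. Each camera call takes 0.05 s, during which the arm holds its last target. There are 200 camera calls.

TASK

Make up the kits for two machine feet on their weld pallets. On the pallet with the four corner stops, lay the rectangular base plate flat between the stops, stand the square tube upright on the middle of that plate with its sides square to the plate's, and lay the large nut flat in the ring; on the pallet with the two V-blocks, lay the pipe stub down in both grooves, centred on the pair, and lay the small nut flat in the ring. The bracket tab, the angle-iron offcut and the round bar belong to neither kit: leave them where they are.

Things in the scene. Friction and masses are not known exactly. Their poses are not given: they have to be found in the camera images.
- post_pallet: Fixed grey steel pallet with four corner stops, 104 (own x) x 240 (own y) x 10 mm. Origin: centre of underside, z up. Place for the base plate: centre at own (0, +40 mm), long side along own y, between dark L-shaped stops 10 mm high that leave 64 x 124 mm clear, open at mid-side. Place for the large nut: steel ring round own (0, -83 mm), inner diameter 56, outer 64, 4 mm high, inside bare pallet.
- pipe_pallet: Fixed grey steel pallet with two V-blocks, 100 (own x) x 210 (own y) x 10 mm. Origin: centre of underside, z up. V-blocks 14 mm thick at own y = +7 and +63 mm, 37 mm wide, tips 31 mm above origin; 90-degree grooves along own y at x = 0. Seated pipe: centre at own (0, +35, +40 mm). End stop at y = +90, 36 mm high. Small nut: ring round own (0, -70 mm), inner diameter 42, outer 50, 4 mm high, inside bare pallet.
- base_plate: Flat rectangular plate of grey steel, 110 (own x) x 50 (own y) x 5 mm, lying flat, 0.21 kg. Origin: centre of its underside; z up.
- tube_mid (a point): The square tube: piece of dark steel box section 40 x 40 mm, 85 mm long, standing on one open end, about 0.32 kg. The point is its very centre, 42 mm above the surface it stands on. Own y points up along the tube; own x and z are horizontal, square to the side faces. Nothing can enter the tube.
- pipe_mid (a point): The pipe stub: pale round steel pipe, outside diameter 34 mm, 80 mm long, lying on its side, about 0.09 kg; it can roll. The point is its very centre, on the axis; own y runs along the pipe.
- large_nut: Large dark hexagon nut lying flat, 35 mm across the flats, 39 mm across the corners, 19 mm high, 0.11 kg. Origin: centre of its underside; z up; two of its flats face own +x and -x, the others 60 degrees round.
- small_nut: Small pale hexagon nut lying flat, 24 mm across the flats, 27 mm across the corners, 13 mm high, 0.035 kg. Origin: centre of its underside; z up; two of its flats face own +x and -x, the others 60 degrees round.
- bracket_tab: Stock that is not wanted: L-shaped drilled bracket tab, 45 x 40 mm foot, 40 mm high. Origin: centre of its underside.
- angle_iron: Stock that is not wanted: grey angle-iron offcut 90 x 50 mm, upright leg 70 mm high. Origin: centre of its underside.
- round_bar: Stock that is not wanted: rusty round bar, 20 mm thick, 140 mm long (own y), lying behind the work. Origin: middle of its underside.
Not all that is in view belongs to the job. Of the things that look like the part that bears tube_mid, the smallest one is meant.

How it is judged (in metres and radians):
At the end, for the whole second after the job is handed in: At rest: plate flat within 9 mm of mid-stops, 14 deg; tube upright on it within 12 mm along, 10 mm across, square within 15 deg; each nut flat inside its ring; pipe in both V-grooves (5 mm sideways, 3 mm in height, 14 mm lengthwise, 7 deg); bracket, angle iron, bar moved under 30 mm (x of base_plate in the frame of post_pallet between -0.009 and 0.009 m and y of base_plate in the frame of post_pallet between 0.031 and 0.049 m and z of base_plate in the frame of post_pallet between 0.008 and 0.0125 m and angle between the x axis of base_plate and the y axis of post_pallet, either way round below 0.25 rad and x of tube_mid in the frame of base_plate between -0.012 and 0.012 m and y of tube_mid in the frame of base_plate between -0.01 and 0.01 m and z of tube_mid in the frame of base_plate between 0.0445 and 0.0505 m and angle between tube_mid's own y axis and vertical below 0.08 rad and (angle between the x axis of tube_mid and the x axis of base_plate, either way round below 0.26 rad or angle between the x axis of tube_mid and the y axis of base_plate, either way round below 0.26 rad) and x of large_nut in the frame of post_pallet between -0.01 and 0.01 m and y of large_nut in the frame of post_pallet between -0.093 and -0.073 m and z of large_nut in the frame of post_pallet between 0.008 and 0.0125 m and angle between each of large_nut, small_nut's own z axis and vertical below 0.1 rad and x of pipe_mid in the frame of pipe_pallet between -0.005 and 0.005 m and y of pipe_mid in the frame of pipe_pallet between 0.021 and 0.049 m and z of pipe_mid in the frame of pipe_pallet between 0.037 and 0.043 m and angle between the y axis of pipe_mid and the y axis of pipe_pallet, either way round below 0.12 rad and x of small_nut in the frame of pipe_pallet between -0.009 and 0.009 m and y of small_nut in the frame of pipe_pallet between -0.079 and -0.061 m and z of small_nut in the frame of pipe_pallet between 0.008 and 0.0125 m and linear speed of each of base_plate, large_nut, small_nut below 0.02 m/s and distance of each of bracket_tab, angle_iron, round_bar from where it was at the start of the episode below 0.03 m); the robot touches nothing.
It also fails if it takes over 141 s, if anything falls off the work surface, if the arm or the gripper's body presses on something with over 40 N, if the wrist force passes 120 N, or if a joint passes its speed limit or range.

## Working session

There is one attempt and no reset: what is moved stays moved. The work goes in short steps, Python scripts to look and compute and a tool call to move; the robot and the scene stay as the last step left them, time stands still between calls to the robot, and variables do not carry over. Pictures are saved under pics/ and viewed, about 12 in all and at most 16, crops included, and the job is handed in when it is done.

Besides the shell and the picture viewer there is one more tool, called after "Emit:" by a JSON object that holds its "api" and its "payload". play_rows: Moves the arm, as the interface text tells. Its arguments: {"type":"object","properties":{"travel":{"type":"array","items":{"type":"array","items":{"type":"number"}}},"rotation":{"type":"array","items":{"type":"array","items":{"type":"number"}}},"grip":{"type":"array","items":{"type":"number"}}},"required":["travel","rotation","grip"]}

```bash
mkdir -p pics; cat > h.py <<'E'
import numpy as np, cv2
from bench import arm, optics, workorder
def grab(n):
    d=optics.get_image(n); np.savez('%s.npz'%n,**d); return d
def load(n): return dict(np.load('%s.npz'%n))
def world(d,px,z=None):
    """pixel -> world; z plane height, or depth map if None"""
    K=d['camera_matrix']; p=np.array(px,float).reshape(-1,2)
    q=cv2.undistortPoints(p.reshape(-1,1,2),K,np.array([float(d['k1']),0,0,0])).reshape(-1,2)
    ray=np.c_[q,np.ones(len(q))]
    R=d['R'];t=d['t'].ravel()
    if z is None:
        dep=np.array([d['depth'][int(round(v)),int(round(u))] for u,v in p]); 
        return (ray*dep[:,None]-t)@R
    c=-R.T@t; w=ray@R
    return c+w*((z-c[2])/w[:,2])[:,None]
def cloud(d):
    v,u=np.mgrid[0:480,0:640]
    P=world(d,np.c_[u.ravel(),v.ravel()]).reshape(480,640,3)
    P[d['depth']==0]=np.nan
    return P
E
python3 - <<'E'
from h import *
for n in('top','side'):
    d=grab(n); cv2.imwrite('pics/%s0.png'%n,d['image']); print(n,d['camera_matrix'].tolist(),d['k1'],-d['R'].T@d['t'].ravel(), d['R'].round(2).tolist())
s=arm.read_state();print(s, arm.grip_depth)
E
```

```text
top [[443.08015003726445, 0.0, 321.80296647255426], [0.0, 443.08015003726445, 243.3183134870835], [0.0, 0.0, 1.0]] 0.026637684117451058 [ 385.99154821  -19.96272529 1175.40988264] [[-0.01, -1.0, -0.0], [-0.99, 0.02, -0.17], [0.17, 0.0, -0.99]]
side [[570.0052666494308, 0.0, 318.5724584999421], [0.0, 570.0052666494308, 235.50342680539364], [0.0, 0.0, 1.0]] -0.16371063279399112 [  -22.7713659  -1339.1899027   1093.89869038] [[0.91, -0.4, 0.01], [-0.22, -0.54, -0.81], [0.34, 0.74, -0.58]]
{'clock': 0.1, 'joints': array([ 1.47656517e+00,  3.85536604e-01,  6.76708373e-03, -3.97032479e-04,
       -1.19403475e+00, -2.58578009e-01]), 'joint_vel': array([-7.07461850e-05, -7.77940332e-04,  2.56868549e-03,  8.46073463e-04,
       -1.69347644e-03,  3.19012932e-04]), 'joint_efforts': array([-7.90387139e-05, -3.93317628e+01,  1.88929528e+01,  4.19797763e+00,
       -2.59274660e-03,  7.19226449e-06]), 'position': array([215.7863267 , 586.01211679, 230.30404472]), 'ee_rot': array([ 9.84467653e-01, -1.75563090e-01, -1.01489500e-04,  1.01572914e-03]), 'contact_force': array([-0.38129424, -0.91350049,  0.29545796]), 'wrist_torque': array([ 0.0246506 , -0.03001623,  0.01909136]), 'gripper_width': 85.56773033172531} 18.700000000000003
```

View pics/top0.png

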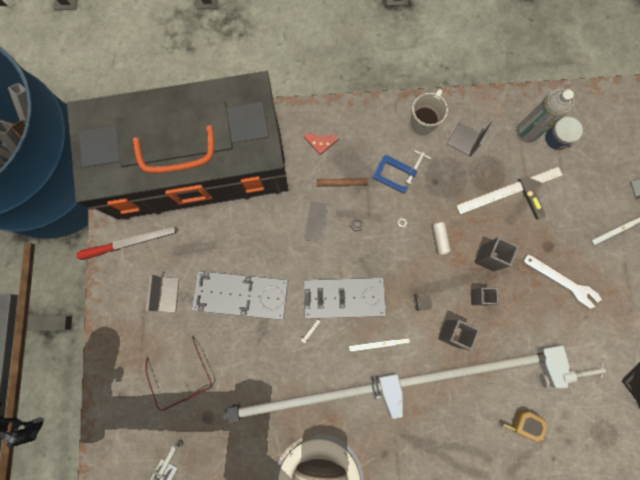

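View pics/side0.png

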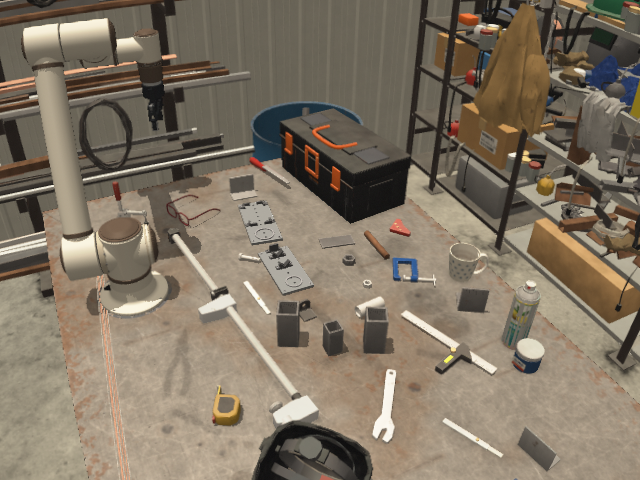

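The two pictures show post_pallet at (240,295) and pipe_pallet at (345,298). The plate is at (316,221), the large nut at (357,224), the small nut at (402,222) and the pipe at (441,238). There are three candidate tubes, at (495,253), (485,295) and (460,332). The one at (485,295) looks smallest, which fits tube_mid; I'll confirm it with an enlarged crop and measurements.

```bash
python3 - <<'E'
from h import *
d=load('top'); P=cloud(d); 
c=cv2.resize(d['image'][170:355,180:525],None,fx=2.3,fy=2.3,interpolation=cv2.INTER_CUBIC); cv2.imwrite('pics/crop1.png',c)
print('table z', np.nanmedian(P[330:345,250:300,2]), np.nanmedian(P[250:260,380:420,2]), np.nanstd(P[250:260,380:420,2]))
for n,(u0,v0,u1,v1),lo in [('post',(185,265,295,325),6),('pipep',(297,270,392,325),6),('plate',(298,195,332,247),2.5),('lnut',(345,213,370,238),8),('snut',(393,213,412,232),6),('pipe',(428,215,456,260),12),('tA',(470,232,522,275),50),('tB',(466,278,502,310),50),('tC',(436,308,482,352),50),('tab',(410,288,434,314),4),('angle',(142,268,182,318),4),('bar',(310,172,375,194),6)]:
    Q=P[v0:v1,u0:u1].reshape(-1,3); Q=Q[np.isfinite(Q[:,2])&(Q[:,2]>lo)]
    if len(Q)<5: print(n,len(Q));continue
    r=cv2.minAreaRect(Q[:,:2].astype(np.float32)); print(n,len(Q),'rect',np.round(r[0],1),np.round(r[1],1),round(r[2],1),'mean',Q[:,:2].mean(0).round(1),'z pct',np.percentile(Q[:,2],[10,50,90,98]).round(1))
E
```

```text
table z 0.19168316516290118 0.5488339699599317 2.2084243455254966
post 3515 rect [461.5 199.1] [247.3 140.2] 89.9 mean [455.3 198.8] z pct [ 7.6 10.3 14.  20.1]
pipep 3025 rect [438.4 -70.6] [235.9 129. ] 87.5 mean [442.9 -72.5] z pct [ 7.9 10.8 15.5 30.2]
plate 752 rect [653.3   1.4] [ 90.  141.6] 89.0 mean [649.7   0. ] z pct [3.1 5.  7.9 9.6]
lnut 115 rect [ 639.9 -111.2] [34.5 35.4] 2.2 mean [ 639.4 -111.5] z pct [14.4 18.3 21.1 22.9]
snut 54 rect [ 642.9 -233.8] [22.7 30.6] 43.6 mean [ 641.2 -232.1] z pct [ 8.5 12.4 15.9 19.4]
pipe 415 rect [ 595.3 -333.3] [80.4 36.6] 8.7 mean [ 595. -331.] z pct [22.  30.7 34.7 37.8]
tA 712 rect [ 544.5 -455.7] [54.4 56.9] 64.3 mean [ 543.1 -454.1] z pct [ 61.   96.3 117.5 119.5]
tB 254 rect [ 440.2 -423.5] [42.2 39.3] 88.3 mean [ 439.6 -422.6] z pct [56.7 76.5 85.9 88.2]
tC 589 rect [ 349.2 -348.5] [56. 55.] 64.5 mean [ 349.8 -347. ] z pct [ 61.9 100.7 117.9 120.5]
tab 285 rect [ 433.8 -276.4] [61.4 64.9] 89.1 mean [ 431.1 -275.9] z pct [ 4.6  7.6 34.7 42.2]
angle 819 rect [465.6 405. ] [125.1 102.7] 2.7 mean [460.8 399.5] z pct [ 4.7  8.9 66.7 71.4]
bar 388 rect [756.7 -78.7] [ 32.4 173.5] 5.6 mean [755.9 -75.6] z pct [12.3 17.5 20.9 22.6]
```

View pics/crop1.png

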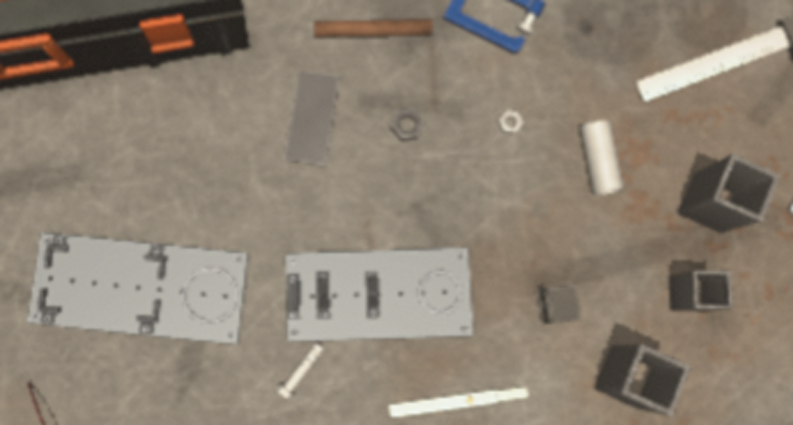

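The crop confirms three box sections. A at (495,253) and C at (460,332) are about 55 mm wide and 118 mm tall. B at (485,295) is about 40 mm wide and 86 mm tall, so it is the smallest and is tube_mid. I'll refine the outlines on the known planes.

```bash
cat >> h.py <<'E'
def outline(d,roi,z,sign,area=None,vis=None):
    """largest Otsu blob in roi (sign>0: brighter), min rect in world at plane z: centre, (w,h), angle"""
    u0,v0,u1,v1=roi; g=cv2.GaussianBlur(cv2.cvtColor(d['image'],cv2.COLOR_BGR2GRAY)[v0:v1,u0:u1],(3,3),0)
    g=cv2.resize(g,None,fx=4,fy=4,interpolation=cv2.INTER_CUBIC)
    _,m=cv2.threshold(g,0,255,(cv2.THRESH_BINARY if sign>0 else cv2.THRESH_BINARY_INV)|cv2.THRESH_OTSU)
    m=cv2.morphologyEx(m,cv2.MORPH_OPEN,np.ones((5,5)))
    cs=cv2.findContours(m,cv2.RETR_EXTERNAL,cv2.CHAIN_APPROX_NONE)[0]; c=max(cs,key=cv2.contourArea).reshape(-1,2)
    px=(c+.5)/4-.5+[u0,v0]; W=world(d,px,z)[:,:2].astype(np.float32); r=cv2.minAreaRect(W)
    if vis is not None: cv2.polylines(vis,[np.int32((px+.5)*4)],True,(0,255,0),1)
    return np.round(r[0],1),np.round(r[1],1),round(r[2],1)
E
python3 - <<'E'
from h import *
d=load('top'); vis=cv2.resize(d['image'],None,fx=4,fy=4,interpolation=cv2.INTER_CUBIC)
for n,roi,z,s in [('post',(185,264,296,326),10,1),('pipep',(296,270,392,326),10,1),('plate',(297,193,335,249),5,-1),('lnut',(346,214,369,237),19,-1),('snut',(393,213,412,232),13,1),('pipe',(428,215,456,260),17,1),]:
    print(n,outline(d,roi,z,s,vis=vis))
a=vis[4*190:4*330,4*185:4*335]; b=vis[4*190:4*330,4*335:4*485]; 
cv2.imwrite('pics/ov.png',cv2.resize(vis[4*185:4*330,4*185:4*465],(800,414),interpolation=cv2.INTER_AREA))
# tube top from depth
P=cloud(d); Q=P[278:312,466:504].reshape(-1,3); Q=Q[np.isfinite(Q[:,2])&(Q[:,2]>78)]
r=cv2.minAreaRect(Q[:,:2].astype(np.float32)); print('tB top',len(Q),r, np.median(Q,0))
# pallet ring/ V features
for lab,pts,z in [('post stops/ring/holes',[(180+x/2.3,170+y/2.3) for x,y in [(213,295),(160,262),(150,316),(57,248),(50,307)]],14),('pipe ring,Vs',[(180+x/2.3,170+y/2.3) for x,y in [(440,292),(372,294),(322,295)]],14)]:
    print(lab,world(d,pts,z).round(1).tolist())
E
```

```text
post (array([456. , 199.6]), array([239.4, 104. ]), 83.2)
pipep (array([444.2, -73.9]), array([101.5, 209.6]), 1.5)
plate (array([650. ,  -3.5]), array([ 54.2, 114.9]), 80.2)
lnut (array([ 641.7, -112.8]), array([61. , 49.2]), 89.1)
snut (array([ 641.8, -233.2]), array([26.7, 27.2]), 61.7)
pipe (array([ 597.9, -336.5]), array([85.9, 27.8]), 8.6)
tB top 122 ((440.49395751953125, -423.6567077636719), (42.41978454589844, 36.747737884521484), 89.08387756347656) [ 439.10825792 -424.40872761   84.37515776]
post stops/ring/holes [[444.7, 112.5, 14.0], [483.0, 173.0, 14.0], [422.4, 183.4, 14.0], [500.9, 290.5, 14.0], [434.3, 296.2, 14.0]]
pipe ring,Vs [[444.3, -144.5, 14.0], [443.1, -67.5, 14.0], [442.8, -10.9, 14.0]]
```

View pics/ov.png

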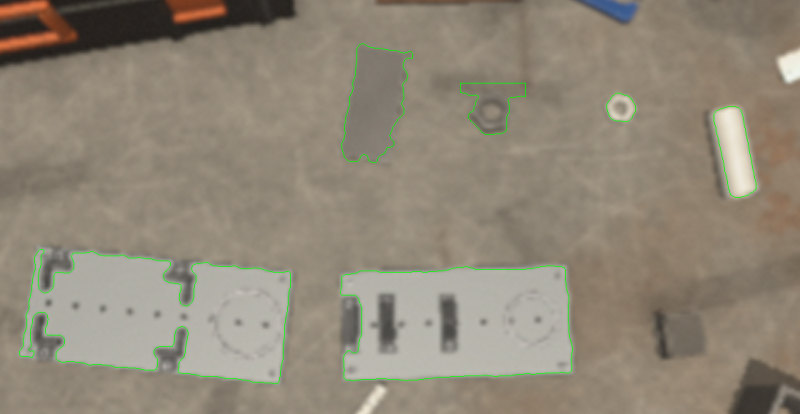

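The overlay shows both pallet outlines fitting tightly (239×104 and 210×101 mm). The plate is at about (651,-3) with its long axis at -9.5°, and the small nut is at (642,-233). I'll move above the plate first.

Emit:
{"api": "play_rows", "payload": {"travel": [[0,0,0],[0,0,0],[0.0251,0.0242,0],[0.0251,0.0242,0],[0.0251,0.0242,0],[0.0251,0.0242,0],[0.0251,0.0242,0],[0.0251,0.0242,0],[0.0251,0.0242,0],[0.0251,0.0242,0],[0.0251,0.0242,0],[0.0251,0.0242,0]], "rotation": [[0,0,-0.0935],[0,0,-0.0935],[0,0,0],[0,0,0],[0,0,0],[0,0,0],[0,0,0],[0,0,0],[0,0,0],[0,0,0],[0,0,0],[0,0,0]], "grip": [0.7,0.7,0.7,0.7,0.7,0.7,0.7,0.7,0.7,0.7,0.7,0.7]}}

```text
clock: 1.1
position: [424.0, 304.7, 231.1]
ee_rot: [0.997, -0.083, -0.0, 0.0]
contact_force: [0.4, -0.0, 0.7]
gripper_width: 59.9
```

Emit:
{"api": "play_rows", "payload": {"travel": [[0.0251,0.0242,0.01],[0.0251,0.0242,0.01],[0.0251,0.0242,0.01],[0.0251,0.0242,0.01],[0.0251,0.0242,0.01],[0.0251,0.0242,0.01],[0.0251,0.0242,0.01],[0.0251,0.0242,0.01],[0.0251,0.0242,0.01],[0.0251,0.0242,0.01],[0.0251,0.0242,0.01],[0,0,0]], "rotation": [[0,0,0],[0,0,0],[0,0,0],[0,0,0],[0,0,0],[0,0,0],[0,0,0],[0,0,0],[0,0,0],[0,0,0],[0,0,0],[0,0,0]], "grip": [0.7,0.7,0.7,0.7,0.7,0.7,0.7,0.7,0.7,0.7,0.7,0.7]}}

```text
clock: 2.1
position: [653.0, -6.6, 117.5]
ee_rot: [0.996, -0.086, -0.002, 0.001]
contact_force: [0.0, 0.5, -0.5]
gripper_width: 59.8
```

```bash
cat >> h.py <<'E'
def plan(x,y,z,psi_deg):
    """rz to turn (do first) and then shift in tool axes (m) to reach TCP target pointing down"""
    from scipy.spatial.transform import Rotation as Ro
    s=arm.read_state(); R=Ro.from_quat(s['ee_rot']).as_matrix(); psi=np.degrees(np.arctan2(R[1,0],R[0,0]))
    a=np.radians(psi_deg); T=np.c_[[np.cos(a),np.sin(a),0],[np.sin(a),-np.cos(a),0],[0,0,-1]]
    dl=np.array([x,y,z])-s['position']; dps=(psi_deg-psi+180)%360-180
    print('t',round(s['clock'],2),'pos',s['position'].round(1),'psi',round(psi,1),'tilt',R[:2,2].round(4),'j',s['joints'].round(2),'F',s['contact_force'].round(1),'w',round(s['gripper_width'],1))
    print('  rz',round(-np.radians(dps),4),'travel',(T.T@dl/1000).round(4))
E
python3 -c "
from h import *
plan(651,-3,30,-9.5)"
```

```text
t 2.1 pos [653.   -6.6 117.5] psi -9.8 tilt [-0.0043 -0.0014] j [ 0.24  0.53 -0.06  0.   -0.99  1.16] F [ 0.   0.5 -0.5] w 59.8
  rz -0.0058 travel [-0.0026 -0.0033  0.0875]
```

Emit:
{"api": "play_rows", "payload": {"travel": [[-0.0025,-0.0035,0.025],[0,0,0.025],[0,0,0.025],[0,0,0.015],[0,0,0.01],[0,0,0.01],[0,0,0.005],[0,0,0],[0,0,0]], "rotation": [[0,0,0],[0,0,0],[0,0,0],[0,0,0],[0,0,0],[0,0,0],[0,0,0],[0,0,0],[0,0,0]], "grip": [0.7,0.7,0.7,0.7,0.7,0.7,0.7,0.7,0.7]}}

```text
clock: 2.85
position: [650.5, 2.3, 6.9]
ee_rot: [0.997, -0.083, 0.001, -0.0]
contact_force: [-1.0, -0.5, 0.7]
gripper_width: 59.7
```

```bash
python3 - <<'E'
from h import *
plan(651,-3,0,-9.5)
d=grab('side'); 
p=np.array([651,-3,20.]);c=d['R']@p+d['t'].ravel(); q=c[:2]/c[2]; q=q*(1+d['k1']*(q@q)); K=d['camera_matrix'];u,v=int(K[0,0]*q[0]+K[0,2]),int(K[1,1]*q[1]+K[1,2]); print(u,v)
cv2.imwrite('pics/s1.png',cv2.resize(d['image'][v-60:v+60,u-80:u+80],None,fx=5,fy=5,interpolation=cv2.INTER_CUBIC))
E
```

```text
t 2.85 pos [650.5   2.3   6.9] psi -9.5 tilt [0.001 0.   ] j [ 0.25  0.65 -0.17  0.   -0.76  1.15] F [-1.  -0.5  0.7] w 59.7
  rz 0.0003 travel [0.0013 0.0051 0.0069]
337 237
```

View pics/s1.png

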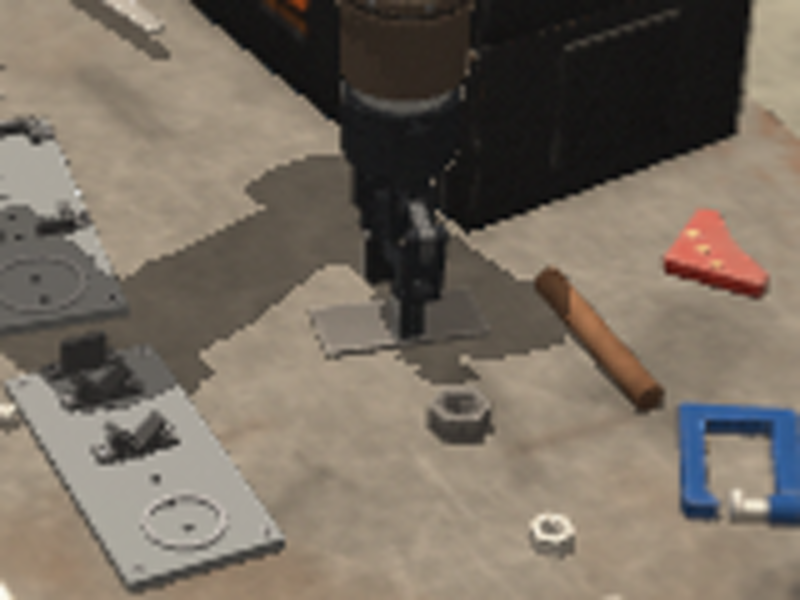

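The near finger stands just outside the plate's near edge, and the plate and fingers are aligned. I'll nudge sideways and feel down to the table.

Emit:
{"api": "play_rows", "payload": {"travel": [[0.001,0.003,0],[0,0,0.003],[0,0,0.003],[0,0,0.002],[0,0,0.002],[0,0,0],[0,0,0]], "rotation": [[0,0,0],[0,0,0],[0,0,0],[0,0,0],[0,0,0],[0,0,0],[0,0,0]], "grip": [0.7,0.7,0.7,0.7,0.7,0.7,0.7]}}

```text
clock: 3.48
position: [650.4, -1.0, -4.0]
ee_rot: [0.997, -0.083, -0.0, 0.0]
contact_force: [-0.3, -0.4, -0.0]
gripper_width: 59.7
```

Emit:
{"api": "play_rows", "payload": {"travel": [[0,0,0.001],[0,0,0],[0,0,0]], "rotation": [[0,0,0],[0,0,0],[0,0,0]], "grip": [0.7,0.7,0.7]}}

```text
clock: 3.73
position: [650.5, -1.0, -4.7]
ee_rot: [0.997, -0.083, 0.0, -0.0]
contact_force: [-0.9, -0.3, 0.7]
gripper_width: 59.9
```

Emit:
{"api": "play_rows", "payload": {"travel": [[0,0,0.001],[0,0,0],[0,0,0]], "rotation": [[0,0,0],[0,0,0],[0,0,0]], "grip": [0.7,0.7,0.7]}}

```text
clock: 3.98
position: [650.7, -1.0, -4.9]
ee_rot: [0.997, -0.083, 0.0, 0.0]
contact_force: [-0.9, 0.8, 6.2]
gripper_width: 60.0
```

Emit:
{"api": "play_rows", "payload": {"travel": [[0,0,0.001],[0,0,0],[0,0,0]], "rotation": [[0,0,0],[0,0,0],[0,0,0]], "grip": [0.7,0.7,0.7]}}

```text
clock: 4.23
position: [650.7, -1.0, -4.9]
ee_rot: [0.997, -0.083, 0.0, 0.0]
contact_force: [-3.7, 0.3, 9.3]
gripper_width: 59.6
```

Emit:
{"api": "play_rows", "payload": {"travel": [[0,0,-0.0035],[0,0,0],[0,0,0],[0,0,0],[0,0,0],[0,0,0],[0,0,0],[0,0,0]], "rotation": [[0,0,0],[0,0,0],[0,0,0],[0,0,0],[0,0,0],[0,0,0],[0,0,0],[0,0,0]], "grip": [0.7,0.3,0.3,0.3,0.3,0.3,0.3,0.3]}}

```text
clock: 4.9
position: [651.2, -0.8, -2.1]
ee_rot: [0.997, -0.083, 0.001, -0.0]
contact_force: [-2.0, 1.3, 7.2]
gripper_width: 48.2
```

Emit:
{"api": "play_rows", "payload": {"travel": [[0,0,-0.005],[0,0,-0.01],[0,0,-0.02],[0,0,-0.035],[0,0,-0.035],[0,0,0],[0,0,0]], "rotation": [[0,0,0],[0,0,0],[0,0,0],[0,0,0],[0,0,0],[0,0,0],[0,0,0]], "grip": [0.3,0.3,0.3,0.3,0.3,0.3,0.3]}}

```text
clock: 5.48
position: [651.9, -0.7, 104.6]
ee_rot: [0.997, -0.083, 0.003, -0.001]
contact_force: [0.1, -0.1, -3.5]
gripper_width: 47.8
```

```bash
python3 - <<'E'
from h import *
plan(460.5,238,105,-96.3)
d=grab('side'); 
cv2.imwrite('pics/s2.png',cv2.resize(d['image'][130:290,257:457],None,fx=4,fy=4,interpolation=cv2.INTER_CUBIC))
E
```

```text
t 5.48 pos [651.9  -0.7 104.6] psi -9.5 tilt [0.0053 0.0015] j [ 0.25  0.53 -0.09 -0.   -0.95  1.16] F [ 0.1 -0.1 -3.5] w 47.8
  rz 1.5148 travel [-0.2162  0.2164 -0.0004]
```

View pics/s2.png

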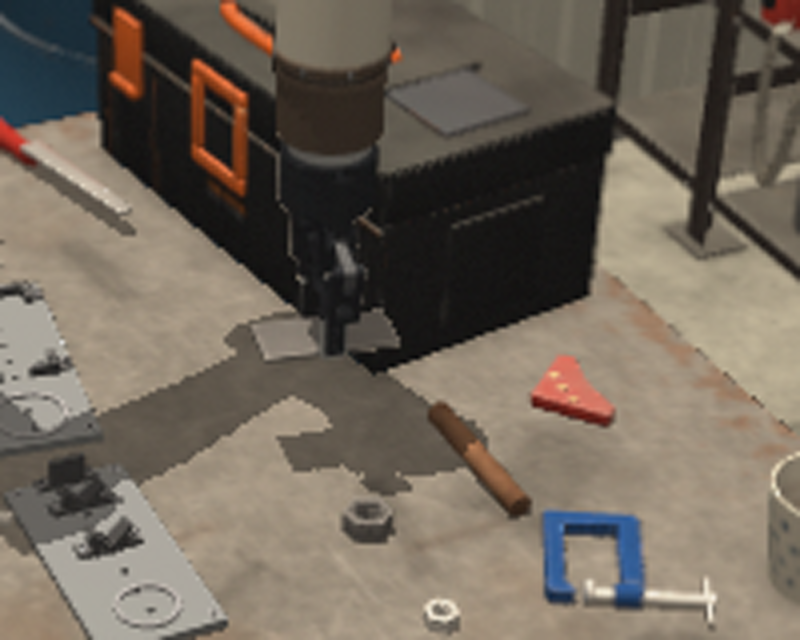

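The plate is lifted level with the fingers near its middle. I'll carry it to the post pallet.

Emit:
{"api": "play_rows", "payload": {"travel": [[-0.0254,-0.0227,0],[-0.0254,-0.0227,0],[-0.0254,-0.0227,0],[-0.0254,-0.0227,0],[-0.0254,-0.0227,0],[-0.0254,-0.0227,0],[-0.0254,-0.0227,0],[-0.0254,-0.0227,0],[-0.0254,-0.0227,0],[0,0,0],[0,0,0],[0,0,0]], "rotation": [[0,0,0],[0,0,0],[0,0,0],[0,0,0],[0,0,0],[0,0,0],[0,0,0],[0,0,0],[0,0,0],[0,0,0.1165],[0,0,0.1165],[0,0,0.1165]], "grip": [0.3,0.3,0.3,0.3,0.3,0.3,0.3,0.3,0.3,0.3,0.3,0.3]}}

```text
clock: 6.53
position: [457.0, 238.0, 100.0]
ee_rot: [0.966, -0.257, -0.001, 0.002]
contact_force: [-0.2, -0.4, -1.5]
gripper_width: 47.6
```

Emit:
{"api": "play_rows", "payload": {"travel": [[0,0,0],[0,0,0],[0,0,0],[0,0,0],[0,0,0],[0,0,0],[0,0,0],[0,0,0],[0,0,0],[0,0,0],[0,0,0],[0,0,0]], "rotation": [[0,0,0.1165],[0,0,0.1165],[0,0,0.1165],[0,0,0.1165],[0,0,0.1165],[0,0,0.1165],[0,0,0.1165],[0,0,0.1165],[0,0,0.1165],[0,0,0.1165],[0,0,0],[0,0,0]], "grip": [0.3,0.3,0.3,0.3,0.3,0.3,0.3,0.3,0.3,0.3,0.3,0.3]}}

```text
clock: 7.53
position: [457.9, 237.5, 100.4]
ee_rot: [-0.668, 0.744, 0.0, -0.002]
contact_force: [-1.0, 0.1, -2.0]
gripper_width: 47.3
```

```bash
python3 - <<'E'
from h import *
plan(460.5,238,105,-96.3)
d=grab('top'); r=(190,200,290,320)
P=cloud(d);m=P[240:340,190:300].reshape(-1,3);m=m[np.isfinite(m[:,2])]
cv2.imwrite('pics/t3.png',cv2.resize(d['image'][220:340,170:330],None,fx=5,fy=5,interpolation=cv2.INTER_CUBIC))
E
```

```text
t 7.53 pos [457.9 237.5 100.4] psi -96.1 tilt [-0.0025 -0.0021] j [ 0.79  0.34 -0.43 -0.   -0.8  -0.9 ] F [-1.   0.1 -2. ] w 47.3
  rz 0.0031 travel [-0.0008 -0.0025 -0.0046]
```

View pics/t3.png

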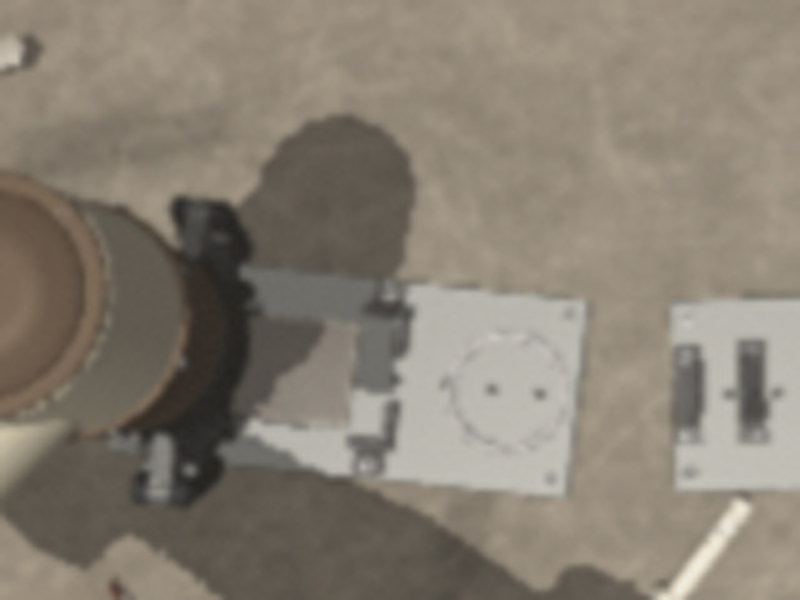

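```bash
python3 - <<'E'
from h import *
d=load('top'); f=lambda x,y:(170+(x+.5)/5-.5,220+(y+.5)/5-.5)
print(world(d,[f(357,320),f(348,428),f(352,374)],107).round(1)); print('ring',world(d,[f(513,391)],14).round(1),'pallet right corners',world(d,[f(586,298),f(568,496)],10).round(1))
print(cloud(d)[290:300,228:238,2].mean())
E
```

```text
[[476.3 178.1 107. ]
 [424.9 181.5 107. ]
 [450.5 180.1 107. ]]
ring [[446.  113.5  14. ]] pallet right corners [[494.2  75.8  10. ]
 [391.7  85.2  10. ]]
nan
```

Emit:
{"api": "play_rows", "payload": {"travel": [[-0.003,-0.0024,0.02],[0,0,0.025],[0,0,0.02],[0,0,0.008],[0,0,0.005],[0,0,0.004],[0,0,0.004],[0,0,0.003],[0,0,0],[0,0,0]], "rotation": [[0,0,0],[0,0,0],[0,0,0],[0,0,0],[0,0,0],[0,0,0],[0,0,0],[0,0,0],[0,0,0],[0,0,0]], "grip": [0.3,0.3,0.3,0.3,0.3,0.3,0.3,0.3,0.3,0.3]}}

```text
clock: 8.42
position: [461.7, 241.2, 13.3]
ee_rot: [-0.667, 0.745, -0.0, 0.0]
contact_force: [0.2, 0.1, -1.7]
gripper_width: 47.5
```

Emit:
{"api": "play_rows", "payload": {"travel": [[0,0,0.001],[0,0,0.001],[0,0,0],[0,0,0]], "rotation": [[0,0,0],[0,0,0],[0,0,0],[0,0,0]], "grip": [0.3,0.3,0.3,0.3]}}

```text
clock: 8.75
position: [461.5, 241.0, 10.9]
ee_rot: [-0.667, 0.745, -0.0, 0.0]
contact_force: [0.4, -0.1, -1.7]
gripper_width: 47.2
```

Emit:
{"api": "play_rows", "payload": {"travel": [[0,0,0.0015],[0,0,0],[0,0,0]], "rotation": [[0,0,0],[0,0,0],[0,0,0]], "grip": [0.3,0.3,0.3]}}

```text
clock: 9.0
position: [461.4, 240.9, 9.2]
ee_rot: [-0.667, 0.745, -0.0, -0.0]
contact_force: [-0.6, 0.4, -3.0]
gripper_width: 47.5
```

Emit:
{"api": "play_rows", "payload": {"travel": [[0,0,0.0015],[0,0,0],[0,0,0]], "rotation": [[0,0,0],[0,0,0],[0,0,0]], "grip": [0.3,0.3,0.3]}}

```text
clock: 9.25
position: [461.7, 241.1, 8.0]
ee_rot: [-0.667, 0.745, -0.0, 0.0]
contact_force: [0.0, -0.4, -0.2]
gripper_width: 47.6
```

Emit:
{"api": "play_rows", "payload": {"travel": [[0,0,0],[0,0,0],[0,0,0],[0,0,0],[0,0,-0.02],[0,0,-0.04],[0,0,-0.04],[0,0,-0.04],[0,0,-0.04],[0,0,0],[0,0,0]], "rotation": [[0,0,0],[0,0,0],[0,0,0],[0,0,0],[0,0,0],[0,0,0],[0,0,0],[0,0,0],[0,0,0],[0,0,0],[0,0,0]], "grip": [0.75,0.75,0.75,0.75,0.75,0.75,0.75,0.75,0.75,0.75,0.75]}}

```text
clock: 10.17
position: [462.5, 242.0, 190.7]
ee_rot: [-0.667, 0.745, 0.0, 0.003]
contact_force: [-0.4, 0.3, -1.4]
gripper_width: 63.9
```

```bash
python3 - <<'E'
from h import *
plan(440,-424,180,0); plan(440,-424,180,-96.1)
E
```

```text
t 10.17 pos [462.5 242.  190.7] psi -96.3 tilt [0.0049 0.005 ] j [ 0.79  0.24 -0.31  0.   -1.01 -0.9 ] F [-0.4  0.3 -1.4] w 63.9
  rz -1.6803 travel [-0.0225  0.666   0.0107]
t 10.17 pos [462.5 242.  190.7] psi -96.3 tilt [0.0049 0.005 ] j [ 0.79  0.24 -0.31  0.   -1.01 -0.9 ] F [-0.4  0.3 -1.4] w 63.9
  rz -0.003 travel [ 0.6646 -0.0484  0.0107]
```

Emit:
{"api": "play_rows", "payload": {"travel": [[0,0,0],[0.0333,0.0005,0],[0.0333,0.0005,0],[0.0333,0.0005,0],[0.0333,0.0005,0],[0.0333,0.0005,0],[0.0333,0.0005,0],[0.0333,0.0005,0],[0.0333,0.0005,0],[0.0333,0.0005,0],[0.0333,0.0005,0],[0.0333,0.0005,0]], "rotation": [[0,0,-0.092],[0,0,0],[0,0,0],[0,0,0],[0,0,0],[0,0,0],[0,0,0],[0,0,0],[0,0,0],[0,0,0],[0,0,0],[0,0,0]], "grip": [0.75,0.75,0.75,0.75,0.75,0.75,0.75,0.75,0.75,0.75,0.75,0.75]}}

```text
clock: 11.17
position: [448.1, -126.7, 186.2]
ee_rot: [-0.701, 0.713, 0.001, -0.001]
contact_force: [1.5, 1.1, 0.5]
gripper_width: 63.9
```

Emit:
{"api": "play_rows", "payload": {"travel": [[0.0333,0.0005,0],[0.0333,0.0005,0],[0.0333,0.0005,0],[0.0333,0.0005,0],[0.0333,0.0005,0],[0.0333,0.0005,0],[0.0333,0.0005,0],[0.0333,0.0005,0],[0.0333,0.0005,0],[0,0,0],[0,0,0],[0,0,0]], "rotation": [[0,0,0],[0,0,0],[0,0,0],[0,0,0],[0,0,0],[0,0,0],[0,0,0],[0,0,0],[0,0,0],[0,0,0],[0,0,0],[0,0,0]], "grip": [0.75,0.75,0.75,0.75,0.75,0.75,0.75,0.75,0.75,0.75,0.75,0.75]}}

```text
clock: 12.17
position: [438.9, -424.1, 185.9]
ee_rot: [-0.701, 0.714, 0.002, -0.0]
contact_force: [-1.0, -0.7, -1.2]
gripper_width: 63.7
```

```bash
python3 - <<'E'
from h import *
plan(440,-424,50,-91)
d=grab('top'); P=cloud(d)
vis=cv2.resize(d['image'],None,fx=4,fy=4,interpolation=cv2.INTER_CUBIC)
m=P[262:330,185:296]; 
cv2.imwrite('pics/t4.png',cv2.resize(d['image'][255:335,180:300],None,fx=6.6,fy=6.6,interpolation=cv2.INTER_CUBIC))
E
```

```text
t 12.17 pos [ 438.9 -424.1  185.9] psi -91.0 tilt [-0.0029  0.0022] j [-0.5   0.4  -0.09 -0.   -1.09  0.49] F [-1.  -0.7 -1.2] w 63.7
  rz -0.0008 travel [-1.000e-04 -1.100e-03  1.359e-01]
```

View pics/t4.png

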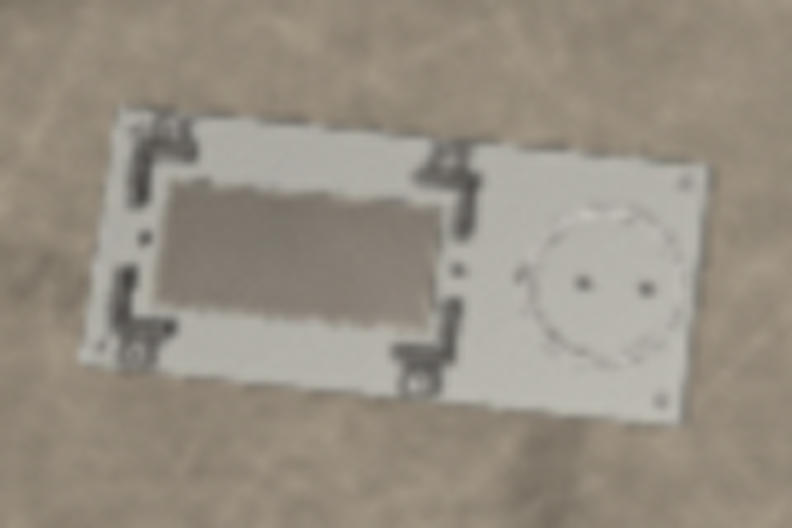

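The plate lies flat and centred between the stops, with its centre at crop (299,253). The ring is at crop (607,285). I'll go down on the tube.

Emit:
{"api": "play_rows", "payload": {"travel": [[0,-0.001,0.03],[0,0,0.03],[0,0,0.025],[0,0,0.02],[0,0,0.02],[0,0,0.011],[0,0,0],[0,0,0],[0,0,0],[0,0,0],[0,0,0],[0,0,0]], "rotation": [[0,0,0],[0,0,0],[0,0,0],[0,0,0],[0,0,0],[0,0,0],[0,0,0],[0,0,0],[0,0,0],[0,0,0],[0,0,0],[0,0,0]], "grip": [0.75,0.75,0.75,0.75,0.75,0.75,0.75,0.2,0.2,0.2,0.2,0.2]}}

```text
clock: 13.22
position: [441.8, -425.2, 53.5]
ee_rot: [-0.701, 0.713, -0.002, 0.0]
contact_force: [0.1, 1.0, 4.2]
gripper_width: 39.6
```

```bash
python3 - <<'E'
from h import *
plan(440,-424,190,-91)
d=load('top'); f=lambda x,y:(180+(x+.5)/6.6-.5,255+(y+.5)/6.6-.5)
W=world(d,[f(168,178),f(442,205),f(432,326),f(155,303)],15);print('plate',W.mean(0),W[0]-W[1],W[3]-W[2])
print('ring',world(d,[f(607,285)],13))
print(outline(d,(185,264,296,326),10,1))
d=grab('side');cv2.imwrite('pics/s5.png',cv2.resize(d['image'][210:370,240:440],None,fx=4,fy=4,interpolation=cv2.INTER_CUBIC))
E
```

```text
t 13.22 pos [ 441.8 -425.2   53.5] psi -91.0 tilt [ 0.0028 -0.0016] j [-0.5   0.54 -0.24  0.   -0.79  0.49] F [0.1 1.  4.2] w 39.6
  rz 0.0003 travel [-0.0011  0.0018 -0.1365]
plate [460.65175921 236.62459921  15.        ] [ 12.45194052 108.65887671   0.        ] [ 10.77142707 108.99723357   0.        ]
ring [[446.14662847 115.35039907  13.        ]]
(array([447.9, 131.7]), array([103.2, 103.8]), 82.9)
```

View pics/s5.png

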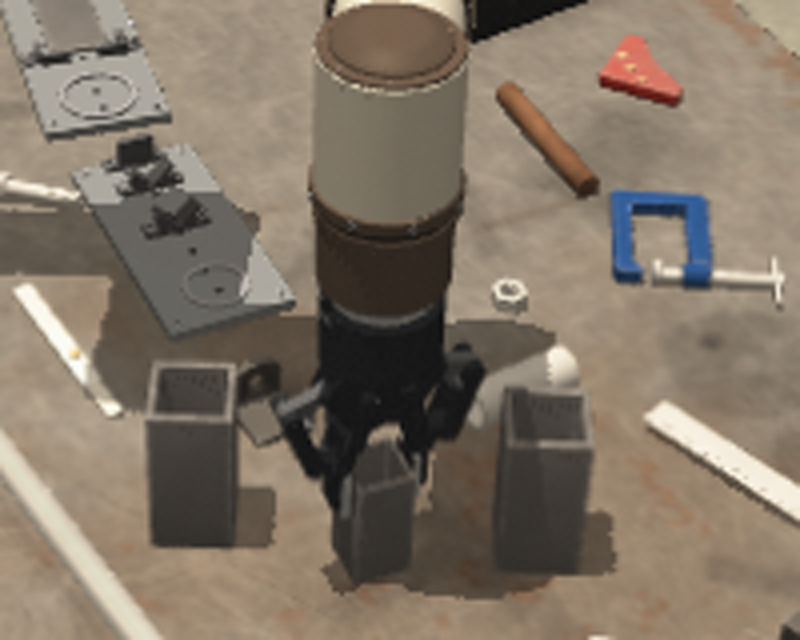

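The tube is held by its sides at width 39.6. I'll lift it and carry it to the plate centre, (460.5, 237).

Emit:
{"api": "play_rows", "payload": {"travel": [[0,0,-0.01],[0,0,-0.03],[0,0,-0.035],[0,0,-0.035],[0,0,-0.03],[0,0,0],[-0.0331,-0.0004,0],[-0.0331,-0.0004,0],[-0.0331,-0.0004,0],[-0.0331,-0.0004,0],[-0.0331,-0.0004,0],[-0.0331,-0.0004,0]], "rotation": [[0,0,0],[0,0,0],[0,0,0],[0,0,0],[0,0,0],[0,0,0],[0,0,0],[0,0,0],[0,0,0],[0,0,0],[0,0,0],[0,0,0]], "grip": [0.2,0.2,0.2,0.2,0.2,0.2,0.2,0.2,0.2,0.2,0.2,0.2]}}

```text
clock: 14.27
position: [445.1, -224.5, 190.6]
ee_rot: [-0.7, 0.714, 0.001, -0.001]
contact_force: [1.3, 1.1, -4.2]
gripper_width: 38.9
```

Emit:
{"api": "play_rows", "payload": {"travel": [[-0.0331,-0.0004,0],[-0.0331,-0.0004,0],[-0.0331,-0.0004,0],[-0.0331,-0.0004,0],[-0.0331,-0.0004,0],[-0.0331,-0.0004,0],[-0.0331,-0.0004,0],[-0.0331,-0.0004,0],[-0.0331,-0.0004,0],[-0.0331,-0.0004,0],[-0.0331,-0.0004,0],[-0.0331,-0.0004,0]], "rotation": [[0,0,0],[0,0,0],[0,0,0],[0,0,0],[0,0,0],[0,0,0],[0,0,0],[0,0,0],[0,0,0],[0,0,0],[0,0,0],[0,0,0]], "grip": [0.2,0.2,0.2,0.2,0.2,0.2,0.2,0.2,0.2,0.2,0.2,0.2]}}

```text
clock: 15.27
position: [457.0, 171.7, 190.8]
ee_rot: [-0.701, 0.713, 0.001, -0.001]
contact_force: [0.5, 0.4, -3.8]
gripper_width: 38.9
```

Emit:
{"api": "play_rows", "payload": {"travel": [[-0.0331,-0.0004,0],[-0.0331,-0.0004,0],[0,0,0],[0,0,0],[0,0,0],[0,0,0]], "rotation": [[0,0,0],[0,0,0],[0,0,0.089],[0,0,0],[0,0,0],[0,0,0]], "grip": [0.2,0.2,0.2,0.2,0.2,0.2]}}

```text
clock: 15.77
position: [459.7, 235.7, 191.1]
ee_rot: [-0.669, 0.744, 0.0, -0.001]
contact_force: [-0.2, -1.1, -2.6]
gripper_width: 39.3
```

```bash
python3 - <<'E'
from h import *
plan(460.5,236.3,71,-96)
E
```

```text
t 15.77 pos [459.7 235.7 191.1] psi -96.1 tilt [-0.0019 -0.0014] j [ 0.79  0.24 -0.31 -0.   -1.02 -0.89] F [-0.2 -1.1 -2.6] w 39.3
  rz -0.0013 travel [-0.0007 -0.0007  0.1201]
```

Emit:
{"api": "play_rows", "payload": {"travel": [[-0.0007,-0.0007,0.03],[0,0,0.03],[0,0,0.025],[0,0,0.015],[0,0,0.01],[0,0,0.007],[0,0,0.002],[0,0,0],[0,0,0]], "rotation": [[0,0,0],[0,0,0],[0,0,0],[0,0,0],[0,0,0],[0,0,0],[0,0,0],[0,0,0],[0,0,0]], "grip": [0.2,0.2,0.2,0.2,0.2,0.2,0.2,0.2,0.2]}}

```text
clock: 16.52
position: [461.9, 238.0, 73.8]
ee_rot: [-0.669, 0.744, -0.0, 0.001]
contact_force: [0.2, 0.0, -3.7]
gripper_width: 39.5
```

Emit:
{"api": "play_rows", "payload": {"travel": [[0,0,0.001],[0,0,0.001],[0,0,0],[0,0,0]], "rotation": [[0,0,0],[0,0,0],[0,0,0],[0,0,0]], "grip": [0.2,0.2,0.2,0.2]}}

```text
clock: 16.85
position: [461.2, 237.7, 71.1]
ee_rot: [-0.669, 0.744, 0.0, 0.0]
contact_force: [-1.5, -0.3, -3.3]
gripper_width: 39.0
```

Emit:
{"api": "play_rows", "payload": {"travel": [[0,0,0.001],[0,0,0.001],[0,0,0],[0,0,0]], "rotation": [[0,0,0],[0,0,0],[0,0,0],[0,0,0]], "grip": [0.2,0.2,0.2,0.2]}}

```text
clock: 17.18
position: [461.2, 237.6, 68.7]
ee_rot: [-0.668, 0.744, -0.0, -0.0]
contact_force: [-0.0, -0.3, -3.5]
gripper_width: 39.5
```

Emit:
{"api": "play_rows", "payload": {"travel": [[0,0,0.001],[0,0,0],[0,0,0]], "rotation": [[0,0,0],[0,0,0],[0,0,0]], "grip": [0.2,0.2,0.2]}}

```text
clock: 17.43
position: [461.2, 237.7, 68.5]
ee_rot: [-0.669, 0.744, -0.0, 0.0]
contact_force: [-2.9, -0.5, 3.4]
gripper_width: 39.3
```

Emit:
{"api": "play_rows", "payload": {"travel": [[0,0,0],[0,0,0],[0,0,0],[0,0,0],[0,0,0],[0,0,-0.02],[0,0,-0.03],[0,0,-0.035],[0,0,-0.035],[0,0,0],[0,0,0]], "rotation": [[0,0,0],[0,0,0],[0,0,0],[0,0,0],[0,0,0],[0,0,0],[0,0,0],[0,0,0],[0,0,0],[0,0,0],[0,0,0]], "grip": [0.7,0.7,0.7,0.7,0.7,0.7,0.7,0.7,0.7,0.7,0.7]}}

```text
clock: 18.35
position: [462.2, 238.5, 190.2]
ee_rot: [-0.668, 0.744, 0.0, 0.003]
contact_force: [0.4, 0.3, -0.6]
gripper_width: 59.7
```

```bash
python3 - <<'E'
from h import *
plan(640,-112,120,-60)
d=load('top')
a=cv2.resize(d['image'][211:237,344:370],(390,390),interpolation=cv2.INTER_CUBIC);b=cv2.resize(d['image'][209:235,389:415],(390,390),interpolation=cv2.INTER_CUBIC)
cv2.imwrite('pics/nuts.png',np.hstack([a,b]))
E
```

```text
t 18.35 pos [462.2 238.5 190.2] psi -96.1 tilt [0.0042 0.0041] j [ 0.79  0.24 -0.31  0.   -1.01 -0.9 ] F [ 0.4  0.3 -0.6] w 59.7
  rz -0.63 travel [0.3925 0.0213 0.0702]
```

View pics/nuts.png

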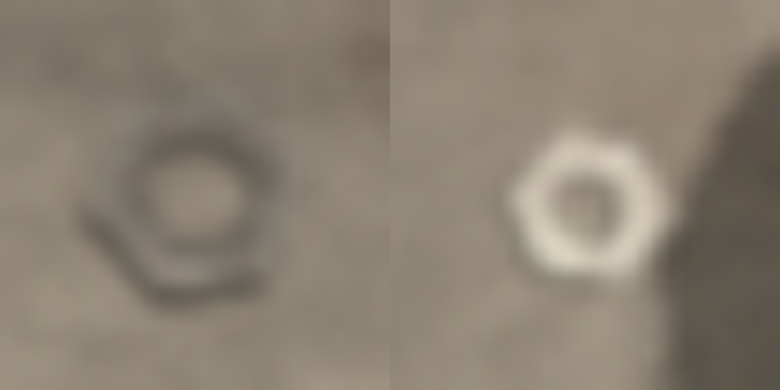

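The left nut is the large one. Its lower edge, crop (155,290)→(262,275), gives a jaw yaw of -82°. The right nut is the small one; its lower edge, (545,270)→(630,275), gives -92°. I'll go to the large nut at (640,-111).

Emit:
{"api": "play_rows", "payload": {"travel": [[0,0,0],[0,0,0],[0.0309,-0.0106,0],[0.0309,-0.0106,0],[0.0309,-0.0106,0],[0.0309,-0.0106,0],[0.0309,-0.0106,0],[0.0309,-0.0106,0],[0.0309,-0.0106,0],[0.0309,-0.0106,0],[0.0309,-0.0106,0.015],[0.0309,-0.0106,0.015]], "rotation": [[0,0,-0.123],[0,0,-0.123],[0,0,0],[0,0,0],[0,0,0],[0,0,0],[0,0,0],[0,0,0],[0,0,0],[0,0,0],[0,0,0],[0,0,0]], "grip": [0.7,0.7,0.7,0.7,0.7,0.7,0.7,0.7,0.7,0.7,0.7,0.7]}}

```text
clock: 19.35
position: [609.5, -55.2, 156.6]
ee_rot: [0.755, -0.656, -0.0, 0.0]
contact_force: [0.7, 0.8, -0.7]
gripper_width: 59.6
```

Emit:
{"api": "play_rows", "payload": {"travel": [[0.0309,-0.0106,0.02],[0.0309,-0.0106,0.02],[0,0,0.03],[0,0,0.03],[0,0,0],[0,0,0],[0,0,0]], "rotation": [[0,0,0],[0,0,0],[0,0,0],[0,0,0],[0,0,0],[0,0,0],[0,0,0]], "grip": [0.7,0.7,0.7,0.7,0.7,0.7,0.7]}}

```text
clock: 19.93
position: [639.4, -111.8, 58.6]
ee_rot: [0.755, -0.656, 0.001, -0.0]
contact_force: [0.0, 0.2, 0.7]
gripper_width: 59.5
```

```bash
python3 - <<'E'
from h import *
plan(640,-111,0.5,-82)
E
```

```text
t 19.93 pos [ 639.4 -111.8   58.6] psi -81.9 tilt [ 0.0009 -0.0007] j [ 0.08  0.58 -0.13  0.   -0.85  0.06] F [0.  0.2 0.7] w 59.5
  rz 0.001 travel [-0.0007 -0.0007  0.0581]
```

Emit:
{"api": "play_rows", "payload": {"travel": [[-0.0007,-0.0007,0.02],[0,0,0.02],[0,0,0.01],[0,0,0.006],[0,0,0.002],[0,0,0],[0,0,0],[0,0,0],[0,0,0],[0,0,0],[0,0,0],[0,0,0]], "rotation": [[0,0,0],[0,0,0],[0,0,0],[0,0,0],[0,0,0],[0,0,0],[0,0,0],[0,0,0],[0,0,0],[0,0,0],[0,0,0],[0,0,0]], "grip": [0.7,0.7,0.7,0.7,0.7,0.7,0.2,0.2,0.2,0.2,0.2,0.2]}}

```text
clock: 20.93
position: [640.5, -111.1, 1.5]
ee_rot: [0.755, -0.656, 0.001, -0.001]
contact_force: [-0.3, 0.7, 5.9]
gripper_width: 32.7
```

Emit:
{"api": "play_rows", "payload": {"travel": [[0,0,-0.005],[0,0,-0.015],[0,0,-0.03],[0,0,-0.03],[0,0,-0.03],[0,0,0],[0,0,0]], "rotation": [[0,0,0],[0,0,0],[0,0,0],[0,0,0],[0,0,0],[0,0,0],[0,0,0]], "grip": [0.2,0.2,0.2,0.2,0.2,0.2,0.2]}}

```text
clock: 21.52
position: [640.1, -111.1, 111.9]
ee_rot: [0.755, -0.656, 0.001, -0.002]
contact_force: [0.7, -0.2, -2.2]
gripper_width: 32.9
```

```bash
python3 - <<'E'
from h import *
plan(446.1,115.6,110,-82)
E
```

```text
t 21.52 pos [ 640.1 -111.1  111.9] psi -82.0 tilt [0.004  0.0006] j [ 0.08  0.52 -0.08 -0.   -0.96  0.06] F [ 0.7 -0.2 -2.2] w 32.9
  rz -0.0004 travel [-0.2515  0.1606  0.0019]
```

Emit:
{"api": "play_rows", "payload": {"travel": [[-0.0252,0.0161,0],[-0.0252,0.0161,0],[-0.0252,0.0161,0],[-0.0252,0.0161,0],[-0.0252,0.0161,0],[-0.0252,0.0161,0],[-0.0252,0.0161,0],[-0.0252,0.0161,0],[-0.0252,0.0161,0],[-0.0252,0.0161,0],[0,0,0.02],[0,0,0.02]], "rotation": [[0,0,0],[0,0,0],[0,0,0],[0,0,0],[0,0,0],[0,0,0],[0,0,0],[0,0,0],[0,0,0],[0,0,0],[0,0,0],[0,0,0]], "grip": [0.2,0.2,0.2,0.2,0.2,0.2,0.2,0.2,0.2,0.2,0.2,0.2]}}

```text
clock: 22.52
position: [443.6, 117.2, 69.4]
ee_rot: [0.756, -0.655, -0.0, -0.0]
contact_force: [0.1, 0.1, -1.7]
gripper_width: 33.0
```

Emit:
{"api": "play_rows", "payload": {"travel": [[0,0,0.015],[0,0,0.015],[0,0,0.007],[0,0,0],[0,0,0],[0,0,0]], "rotation": [[0,0,0],[0,0,0],[0,0,0],[0,0,0],[0,0,0],[0,0,0]], "grip": [0.2,0.2,0.2,0.2,0.2,0.2]}}

```text
clock: 23.02
position: [445.2, 116.1, 33.2]
ee_rot: [0.755, -0.656, 0.0, -0.0]
contact_force: [1.1, -0.6, -0.6]
gripper_width: 33.1
```

```bash
python3 - <<'E'
from h import *
plan(446.1,115.6,13,-82)
E
```

```text
t 23.02 pos [445.2 116.1  33.2] psi -82.0 tilt [0.0005 0.0002] j [ 0.61  0.37 -0.63  0.   -0.57 -0.47] F [ 1.1 -0.6 -0.6] w 33.1
  rz -0.0002 travel [ 0.0007 -0.0009  0.0202]
```

Emit:
{"api": "play_rows", "payload": {"travel": [[0.0007,-0.0009,0.008],[0,0,0.006],[0,0,0.003],[0,0,0.002],[0,0,0],[0,0,0]], "rotation": [[0,0,0],[0,0,0],[0,0,0],[0,0,0],[0,0,0],[0,0,0]], "grip": [0.2,0.2,0.2,0.2,0.2,0.2]}}

```text
clock: 23.52
position: [445.8, 115.5, 13.7]
ee_rot: [0.755, -0.656, 0.0, 0.0]
contact_force: [0.6, 1.0, -1.2]
gripper_width: 32.7
```

Emit:
{"api": "play_rows", "payload": {"travel": [[0,0,0.001],[0,0,0],[0,0,0]], "rotation": [[0,0,0],[0,0,0],[0,0,0]], "grip": [0.2,0.2,0.2]}}

```text
clock: 23.77
position: [445.9, 115.5, 12.9]
ee_rot: [0.755, -0.656, 0.0, -0.0]
contact_force: [-0.3, -0.2, -2.0]
gripper_width: 32.9
```

Emit:
{"api": "play_rows", "payload": {"travel": [[0,0,0.001],[0,0,0],[0,0,0]], "rotation": [[0,0,0],[0,0,0],[0,0,0]], "grip": [0.2,0.2,0.2]}}

```text
clock: 24.02
position: [445.8, 115.5, 11.8]
ee_rot: [0.755, -0.656, 0.0, -0.0]
contact_force: [0.1, 0.6, -1.1]
gripper_width: 33.0
```

Emit:
{"api": "play_rows", "payload": {"travel": [[0,0,0],[0,0,0],[0,0,0],[0,0,0],[0,0,0],[0,0,-0.02],[0,0,-0.03],[0,0,-0.035],[0,0,-0.035],[0,0,0],[0,0,0]], "rotation": [[0,0,0],[0,0,0],[0,0,0],[0,0,0],[0,0,0],[0,0,0],[0,0,0],[0,0,0],[0,0,0],[0,0,0],[0,0,0]], "grip": [0.7,0.7,0.7,0.7,0.7,0.7,0.7,0.7,0.7,0.7,0.7]}}

```text
clock: 24.93
position: [446.7, 116.2, 133.8]
ee_rot: [0.755, -0.656, 0.001, -0.003]
contact_force: [-0.9, -0.0, 0.2]
gripper_width: 59.7
```

```bash
python3 - <<'E'
from h import *
plan(641.8,-233,60,-92)
E
```

```text
t 24.93 pos [446.7 116.2 133.8] psi -82.0 tilt [0.0044 0.0031] j [ 0.61  0.21 -0.52 -0.   -0.83 -0.47] F [-0.9 -0.   0.2] w 59.7
  rz 0.1744 travel [ 0.3421 -0.2071  0.0738]
```

Emit:
{"api": "play_rows", "payload": {"travel": [[0,0,0],[0,0,0],[0.0285,-0.0173,0],[0.0285,-0.0173,0],[0.0285,-0.0173,0],[0.0285,-0.0173,0],[0.0285,-0.0173,0],[0.0285,-0.0173,0],[0.0285,-0.0173,0],[0.0285,-0.0173,0],[0.0285,-0.0173,0],[0.0285,-0.0173,0]], "rotation": [[0,0,0.0872],[0,0,0.0872],[0,0,0],[0,0,0],[0,0,0],[0,0,0],[0,0,0],[0,0,0],[0,0,0],[0,0,0],[0,0,0],[0,0,0]], "grip": [0.55,0.55,0.55,0.55,0.55,0.55,0.55,0.55,0.55,0.55,0.55,0.55]}}

```text
clock: 25.93
position: [608.1, -176.8, 129.4]
ee_rot: [-0.694, 0.72, 0.002, -0.001]
contact_force: [0.2, 0.9, -0.3]
gripper_width: 46.8
```

Emit:
{"api": "play_rows", "payload": {"travel": [[0.0285,-0.0173,0],[0.0285,-0.0173,0.02],[0,0,0.03],[0,0,0.024],[0,0,0],[0,0,0],[0,0,0]], "rotation": [[0,0,0],[0,0,0],[0,0,0],[0,0,0],[0,0,0],[0,0,0],[0,0,0]], "grip": [0.55,0.55,0.55,0.55,0.55,0.55,0.55]}}

```text
clock: 26.52
position: [641.8, -233.5, 58.3]
ee_rot: [-0.695, 0.719, -0.0, -0.0]
contact_force: [-0.2, -0.5, 0.3]
gripper_width: 47.2
```

```bash
python3 - <<'E'
from h import *
plan(641.8,-233,0.5,-92)
d=grab('top'); P=cloud(d)
for n,(u0,v0,u1,v1),lo,hi in [('tube',(205,260,260,330),90,110),('nut',(250,275,290,320),22,40)]:
    Q=P[v0:v1,u0:u1].reshape(-1,3); Q=Q[np.isfinite(Q[:,2])&(Q[:,2]>lo)&(Q[:,2]<hi)]
    print(n,len(Q),cv2.minAreaRect(Q[:,:2].astype(np.float32)) if len(Q)>4 else '',np.median(Q,0))
cv2.imwrite('pics/t6.png',cv2.resize(d['image'][255:335,180:300],None,fx=6.6,fy=6.6,interpolation=cv2.INTER_CUBIC))
E
```

```text
t 26.52 pos [ 641.8 -233.5   58.3] psi -91.9 tilt [ 0.0003 -0.0007] j [-0.11  0.63 -0.04  0.   -0.9   0.08] F [-0.2 -0.5  0.3] w 47.2
  rz 0.001 travel [-0.0005  0.0001  0.0578]
tube 129 ((458.8465270996094, 237.94322204589844), (40.092857360839844, 39.64150619506836), 83.61226654052734) [459.67458253 236.38857513  99.38794377]
nut 112 ((462.50311279296875, 131.5523681640625), (89.11080932617188, 34.179019927978516), 45.17652893066406) [444.88911887 114.88335188  28.77413927]
```

View pics/t6.png

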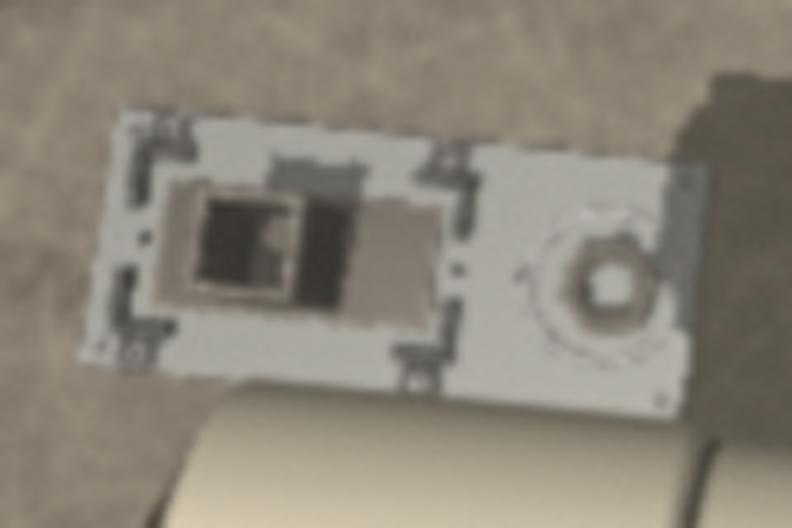

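The tube stands at (459,238), 83.6°, upright and central on the plate, with its top at z 99. The large nut sits at crop (612,285), inside its ring. Next is the small nut.

Emit:
{"api": "play_rows", "payload": {"travel": [[0,0,0.02],[0,0,0.02],[0,0,0.01],[0,0,0.006],[0,0,0.002],[0,0,0],[0,0,0],[0,0,0],[0,0,0],[0,0,0],[0,0,0],[0,0,0]], "rotation": [[0,0,0],[0,0,0],[0,0,0],[0,0,0],[0,0,0],[0,0,0],[0,0,0],[0,0,0],[0,0,0],[0,0,0],[0,0,0],[0,0,0]], "grip": [0.55,0.55,0.55,0.55,0.55,0.55,0.1,0.1,0.1,0.1,0.1,0.1]}}

```text
clock: 27.57
position: [642.5, -233.8, 1.5]
ee_rot: [-0.695, 0.719, -0.001, 0.001]
contact_force: [-1.3, 0.2, 5.9]
gripper_width: 21.9
```

Emit:
{"api": "play_rows", "payload": {"travel": [[0,0,-0.005],[0,0,-0.015],[0,0,-0.03],[0,0,-0.03],[0,0,0],[0,0,0]], "rotation": [[0,0,0],[0,0,0],[0,0,0],[0,0,0],[0,0,0],[0,0,0]], "grip": [0.1,0.1,0.1,0.1,0.1,0.1]}}

```text
clock: 28.07
position: [642.4, -233.7, 82.1]
ee_rot: [-0.695, 0.719, -0.002, 0.001]
contact_force: [-1.1, 0.1, -1.5]
gripper_width: 21.7
```

```bash
python3 - <<'E'
from h import *
plan(445.5,-144.2,80,-92)
E
```

```text
t 28.07 pos [ 642.4 -233.7   82.1] psi -92.0 tilt [ 0.0044 -0.0003] j [-0.11  0.6  -0.02 -0.   -0.94  0.08] F [-1.1  0.1 -1.5] w 21.7
  rz -0.0002 travel [-0.0826  0.1999  0.0021]
```

Emit:
{"api": "play_rows", "payload": {"travel": [[-0.0103,0.025,0],[-0.0103,0.025,0],[-0.0103,0.025,0],[-0.0103,0.025,0],[-0.0103,0.025,0],[-0.0103,0.025,0],[-0.0103,0.025,0],[-0.0103,0.025,0],[0,0,0.03],[0,0,0.02],[0,0,0],[0,0,0]], "rotation": [[0,0,0],[0,0,0],[0,0,0],[0,0,0],[0,0,0],[0,0,0],[0,0,0],[0,0,0],[0,0,0],[0,0,0],[0,0,0],[0,0,0]], "grip": [0.1,0.1,0.1,0.1,0.1,0.1,0.1,0.1,0.1,0.1,0.1,0.1]}}

```text
clock: 29.07
position: [443.0, -144.3, 28.6]
ee_rot: [-0.695, 0.719, 0.001, -0.002]
contact_force: [-0.2, -0.1, -0.4]
gripper_width: 21.7
```

```bash
python3 - <<'E'
from h import *
plan(445.5,-144.2,14,-92)
E
```

```text
t 29.07 pos [ 443.  -144.3   28.6] psi -92.0 tilt [-0.0044 -0.0001] j [ 0.04  0.39 -0.62 -0.   -0.57 -0.07] F [-0.2 -0.1 -0.4] w 21.7
  rz -0.0 travel [-0.0002 -0.0025  0.0146]
```

Emit:
{"api": "play_rows", "payload": {"travel": [[0,-0.0015,0.007],[0,0,0.006],[0,0,0.002],[0,0,0.001],[0,0,0],[0,0,0]], "rotation": [[0,0,0],[0,0,0],[0,0,0],[0,0,0],[0,0,0],[0,0,0]], "grip": [0.1,0.1,0.1,0.1,0.1,0.1]}}

```text
clock: 29.57
position: [446.0, -144.3, 14.0]
ee_rot: [-0.695, 0.719, -0.0, 0.0]
contact_force: [0.3, -0.1, 0.2]
gripper_width: 22.0
```

Emit:
{"api": "play_rows", "payload": {"travel": [[0,0,0.001],[0,0,0],[0,0,0]], "rotation": [[0,0,0],[0,0,0],[0,0,0]], "grip": [0.1,0.1,0.1]}}

```text
clock: 29.82
position: [445.9, -144.3, 12.9]
ee_rot: [-0.695, 0.719, -0.0, 0.0]
contact_force: [-0.9, -0.2, -0.5]
gripper_width: 21.9
```

Emit:
{"api": "play_rows", "payload": {"travel": [[0,0,0],[0,0,0],[0,0,0],[0,0,0],[0,0,-0.02],[0,0,-0.03],[0,0,-0.035],[0,0,-0.035],[0,0,0],[0,0,0],[0,0,0],[0,0,0]], "rotation": [[0,0,0],[0,0,0],[0,0,0],[0,0,0],[0,0,0],[0,0,0],[0,0,0],[0,0,0],[0,0,-0.1175],[0,0,-0.1175],[0,0,-0.1175],[0,0,-0.1175]], "grip": [0.55,0.55,0.55,0.55,0.55,0.55,0.55,0.55,0.7,0.7,0.7,0.7]}}

```text
clock: 30.82
position: [445.5, -144.2, 133.0]
ee_rot: [0.845, -0.535, 0.0, -0.0]
contact_force: [-1.1, -0.3, 0.0]
gripper_width: 60.0
```

Emit:
{"api": "play_rows", "payload": {"travel": [[0,0,0],[0,0,0],[0,0,0],[0,0,0],[0,0,0],[0,0,0],[0,0,0],[0,0,0],[0,0,0],[0,0,0],[0,0,0],[0,0,0]], "rotation": [[0,0,-0.1175],[0,0,-0.1175],[0,0,-0.1175],[0,0,-0.1175],[0,0,-0.1175],[0,0,-0.1175],[0,0,-0.1175],[0,0,-0.1175],[0,0,-0.1175],[0,0,-0.1175],[0,0,-0.1175],[0,0,0]], "grip": [0.7,0.7,0.7,0.7,0.7,0.7,0.7,0.7,0.7,0.7,0.7,0.7]}}

```text
clock: 31.82
position: [445.5, -144.3, 132.6]
ee_rot: [0.997, 0.079, -0.0, -0.0]
contact_force: [-0.3, 0.0, -0.0]
gripper_width: 59.6
```

```bash
python3 - <<'E'
from h import *
plan(595.5,-334,60,9)
E
```

```text
t 31.82 pos [ 445.5 -144.3  132.6] psi 9.1 tilt [-0.0006  0.0001] j [ 0.04  0.22 -0.5  -0.   -0.84  1.69] F [-0.3  0.  -0. ] w 59.6
  rz 0.0016 travel [0.1185 0.2109 0.0726]
```

Emit:
{"api": "play_rows", "payload": {"travel": [[0.0148,0.0264,0],[0.0148,0.0264,0],[0.0148,0.0264,0],[0.0148,0.0264,0],[0.0148,0.0264,0],[0.0148,0.0264,0],[0.0148,0.0264,0],[0.0148,0.0264,0],[0,0,0.03],[0,0,0.03],[0,0,0],[0,0,0]], "rotation": [[0,0,0],[0,0,0],[0,0,0],[0,0,0],[0,0,0],[0,0,0],[0,0,0],[0,0,0],[0,0,0],[0,0,0],[0,0,0],[0,0,0]], "grip": [0.7,0.7,0.7,0.7,0.7,0.7,0.7,0.7,0.7,0.7,0.7,0.7]}}

```text
clock: 32.82
position: [594.3, -334.1, 70.8]
ee_rot: [0.997, 0.077, -0.003, -0.001]
contact_force: [0.5, -0.5, 0.2]
gripper_width: 59.8
```

```bash
python3 - <<'E'
from h import *
plan(595.5,-334,1.5,9)
d=grab('top'); 
cv2.imwrite('pics/t7.png',cv2.resize(d['image'][205:325,295:455],None,fx=5,fy=5,interpolation=cv2.INTER_CUBIC))
E
```

```text
t 32.82 pos [ 594.3 -334.1   70.8] psi 8.9 tilt [-0.0052  0.0013] j [-0.28  0.62 -0.03  0.   -0.93  2.  ] F [ 0.5 -0.5  0.2] w 59.8
  rz -0.0022 travel [0.0012 0.0001 0.0693]
```

View pics/t7.png

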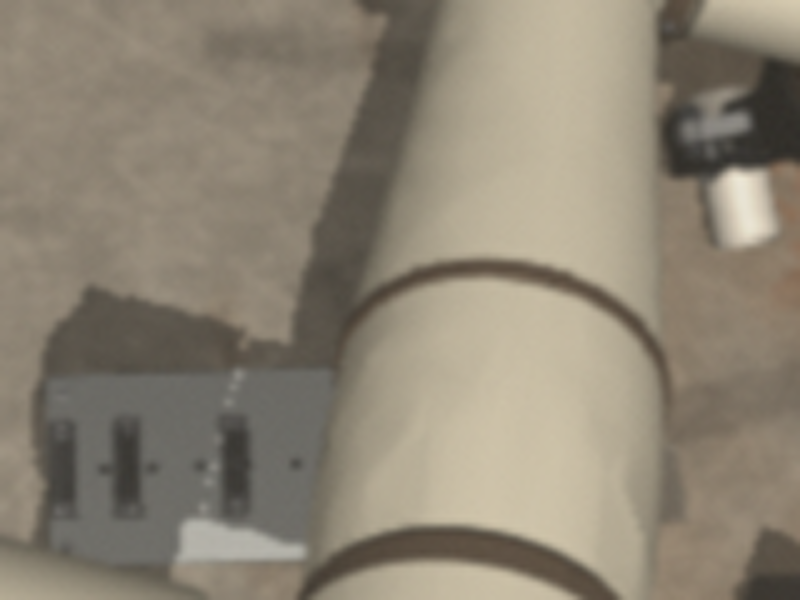

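The arm hides the nut ring for now. The fingers straddle the pipe, whose end shows at (742,210). I'll go down and grip.

Emit:
{"api": "play_rows", "payload": {"travel": [[0,0,0.025],[0,0,0.02],[0,0,0.015],[0,0,0.007],[0,0,0.002],[0,0,0],[0,0,0],[0,0,0],[0,0,0],[0,0,0],[0,0,0],[0,0,0]], "rotation": [[0,0,0],[0,0,0],[0,0,0],[0,0,0],[0,0,0],[0,0,0],[0,0,0],[0,0,0],[0,0,0],[0,0,0],[0,0,0],[0,0,0]], "grip": [0.7,0.7,0.7,0.7,0.7,0.7,0.2,0.2,0.2,0.2,0.2,0.2]}}

```text
clock: 33.87
position: [596.9, -334.8, 5.9]
ee_rot: [0.997, 0.079, 0.001, 0.001]
contact_force: [-1.3, 1.6, 6.2]
gripper_width: 31.4
```

Emit:
{"api": "play_rows", "payload": {"travel": [[0,0,-0.005],[0,0,-0.015],[0,0,-0.03],[0,0,-0.03],[0,0,-0.03],[0,0,0],[0,0,0]], "rotation": [[0,0,0],[0,0,0],[0,0,0],[0,0,0],[0,0,0],[0,0,0],[0,0,0]], "grip": [0.2,0.2,0.2,0.2,0.2,0.2,0.2]}}

```text
clock: 34.45
position: [596.8, -334.7, 116.4]
ee_rot: [0.997, 0.078, 0.002, 0.001]
contact_force: [0.1, 0.0, -2.8]
gripper_width: 31.4
```

```bash
python3 - <<'E'
from h import *
plan(443.3,-38.5,110,9); plan(443.3,-38.5,110,-88.5)
E
```

```text
t 34.45 pos [ 596.8 -334.7  116.4] psi 9.0 tilt [ 0.0048 -0.0012] j [-0.28  0.57  0.02 -0.   -1.01  2.  ] F [ 0.1  0.  -2.8] w 31.4
  rz -0.0005 travel [-0.1053 -0.3166  0.0064]
t 34.45 pos [ 596.8 -334.7  116.4] psi 9.0 tilt [ 0.0048 -0.0012] j [-0.28  0.57  0.02 -0.   -1.01  2.  ] F [ 0.1  0.  -2.8] w 31.4
  rz 1.7012 travel [-0.3001  0.1457  0.0064]
```

Emit:
{"api": "play_rows", "payload": {"travel": [[-0.0096,-0.0288,0],[-0.0096,-0.0288,0],[-0.0096,-0.0288,0],[-0.0096,-0.0288,0],[-0.0096,-0.0288,0],[-0.0096,-0.0288,0],[-0.0096,-0.0288,0],[-0.0096,-0.0288,0],[-0.0096,-0.0288,0],[-0.0096,-0.0288,0],[-0.0096,-0.0288,0],[0,0,0]], "rotation": [[0,0,0],[0,0,0],[0,0,0],[0,0,0],[0,0,0],[0,0,0],[0,0,0],[0,0,0],[0,0,0],[0,0,0],[0,0,0],[0,0,0.1134]], "grip": [0.2,0.2,0.2,0.2,0.2,0.2,0.2,0.2,0.2,0.2,0.2,0.2]}}

```text
clock: 35.45
position: [438.2, -35.6, 112.6]
ee_rot: [1.0, 0.022, -0.002, -0.0]
contact_force: [-0.4, -0.5, -1.1]
gripper_width: 31.6
```

Emit:
{"api": "play_rows", "payload": {"travel": [[0,0,0],[0,0,0],[0,0,0],[0,0,0],[0,0,0],[0,0,0],[0,0,0],[0,0,0],[0,0,0],[0,0,0],[0,0,0],[0,0,0]], "rotation": [[0,0,0.1134],[0,0,0.1134],[0,0,0.1134],[0,0,0.1134],[0,0,0.1134],[0,0,0.1134],[0,0,0.1134],[0,0,0.1134],[0,0,0.1134],[0,0,0.1134],[0,0,0.1134],[0,0,0.1134]], "grip": [0.2,0.2,0.2,0.2,0.2,0.2,0.2,0.2,0.2,0.2,0.2,0.2]}}

```text
clock: 36.45
position: [440.7, -38.2, 112.6]
ee_rot: [0.789, -0.615, -0.001, 0.001]
contact_force: [0.9, 0.4, -0.2]
gripper_width: 31.7
```

Emit:
{"api": "play_rows", "payload": {"travel": [[0,0,0],[0,0,0],[0,0,0],[0,0,0],[0,0,0]], "rotation": [[0,0,0.1134],[0,0,0.1134],[0,0,0],[0,0,0],[0,0,0]], "grip": [0.2,0.2,0.2,0.2,0.2]}}

```text
clock: 36.87
position: [441.4, -38.1, 113.2]
ee_rot: [0.717, -0.697, -0.0, 0.001]
contact_force: [-0.3, -0.3, -0.5]
gripper_width: 31.6
```

```bash
python3 - <<'E'
from h import *
plan(443.3,-38.5,29,-88.5)
d=grab('side'); 
a=d['image']; cv2.imwrite('pics/s8.png',cv2.resize(a[170:310,210:370],None,fx=4.2,fy=4.2,interpolation=cv2.INTER_CUBIC))
E
```

```text
t 36.87 pos [441.4 -38.1 113.2] psi -88.4 tilt [-0.0015 -0.0002] j [ 0.28  0.21 -0.59 -0.   -0.77 -0.25] F [-0.3 -0.3 -0.5] w 31.6
  rz 0.0026 travel [ 0.0004 -0.0018  0.0842]
```

View pics/s8.png

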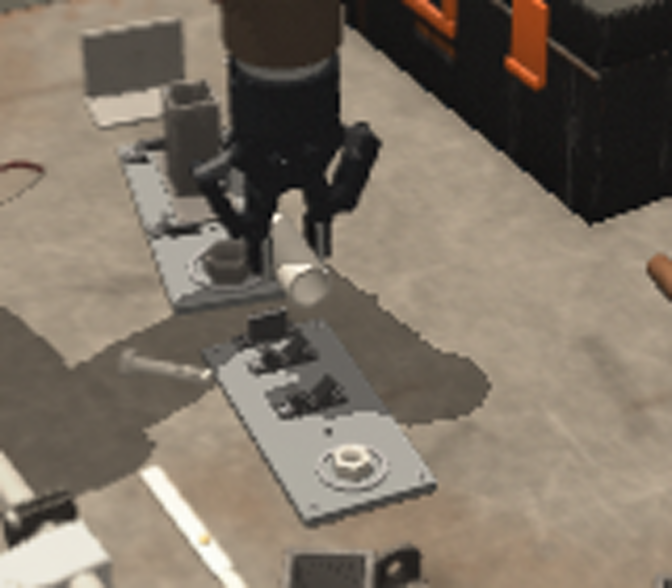

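The small nut sits in its ring, at crop (350,462). The pipe may be tilted in the grip, with its near end lower, so I'll check with depth.

```bash
python3 - <<'E'
from h import *
d=load('side'); P=cloud(d); g=d['image'].min(2)
s=np.s_[215:245,270:292]
q=P[s].reshape(-1,3);b=g[s].ravel();m=np.isfinite(q[:,0])&(b>120)&(q[:,2]>80);q=q[m];print(len(q),q.min(0),q.max(0))
from scipy.optimize import least_squares
# cylinder r=17: axis point (x0,z0) at y=-38, slopes
def f(p):
    y=q[:,1]+38; dx=q[:,0]-p[0]-p[2]*y; dz=q[:,2]-p[1]-p[3]*y
    return np.hypot(dx,dz)-17
r=least_squares(f,[441,124,0,0],loss='soft_l1',f_scale=2); print(r.x.round(3),np.abs(r.fun).mean())
for a in np.arange(-90,20,10):
    k=(q[:,1]>=a)&(q[:,1]<a+10)
    if k.sum()>2: print(a,k.sum(),q[k].mean(0).round(1),q[k,2].max().round(1))
E
```

```text
135 [421.09313826 -81.3682921  106.9792313 ] [451.23426553   0.5269522  148.0987593 ]
[ 4.39039e+02  1.26519e+02 -5.00000e-03 -3.90000e-02] 2.018107666252668
-80 21 [435.1 -73.8 135.5] 145.1
-70 30 [436.  -64.7 128.9] 147.1
-60 28 [436.4 -55.1 131.5] 147.7
-50 18 [439.2 -45.4 134.7] 146.4
-40 12 [436.5 -35.2 141.9] 148.1
-30 12 [439.1 -24.7 141.7] 143.4
-20 8 [440.8 -15.5 143.4] 146.7
-10 4 [446.7  -6.9 139.6] 143.3
```

The pipe is level within about 2°. Its centre is 11–13 mm above the TCP, and it spans y -81..0.5. I'll lower it into the V-blocks.

Emit:
{"api": "play_rows", "payload": {"travel": [[-0.001,-0.001,0.02],[0,0,0.02],[0,0,0.02],[0,0,0.012],[0,0,0],[0,0,0]], "rotation": [[0,0,0],[0,0,0],[0,0,0],[0,0,0],[0,0,0],[0,0,0]], "grip": [0.2,0.2,0.2,0.2,0.2,0.2]}}

```text
clock: 37.42
position: [442.7, -37.1, 41.5]
ee_rot: [0.717, -0.697, -0.0, 0.001]
contact_force: [-0.4, -0.4, 0.1]
gripper_width: 31.4
```

```bash
python3 - <<'E'
from h import *
plan(443.3,-38,30,-88.5)
E
```

```text
t 37.42 pos [442.7 -37.1  41.5] psi -88.4 tilt [-0.0016 -0.0006] j [ 0.28  0.34 -0.66  0.   -0.57 -0.26] F [-0.4 -0.4  0.1] w 31.4
  rz 0.0015 travel [ 0.0009 -0.0005  0.0115]
```

Emit:
{"api": "play_rows", "payload": {"travel": [[0.0005,-0.0003,0.004],[0,0,0.003],[0,0,0.002],[0,0,0],[0,0,0]], "rotation": [[0,0,0],[0,0,0],[0,0,0],[0,0,0],[0,0,0]], "grip": [0.2,0.2,0.2,0.2,0.2]}}

```text
clock: 37.83
position: [443.4, -37.4, 33.0]
ee_rot: [0.716, -0.698, 0.0, -0.0]
contact_force: [0.8, -0.8, -0.8]
gripper_width: 31.9
```

Emit:
{"api": "play_rows", "payload": {"travel": [[0,0,0.001],[0,0,0.001],[0,0,0],[0,0,0]], "rotation": [[0,0,0],[0,0,0],[0,0,0],[0,0,0]], "grip": [0.2,0.2,0.2,0.2]}}

```text
clock: 38.17
position: [443.3, -37.4, 30.8]
ee_rot: [0.716, -0.698, -0.0, 0.0]
contact_force: [-0.3, 0.5, -0.7]
gripper_width: 31.5
```

Emit:
{"api": "play_rows", "payload": {"travel": [[0,0,0.001],[0,0,0],[0,0,0]], "rotation": [[0,0,0],[0,0,0],[0,0,0]], "grip": [0.2,0.2,0.2]}}

```text
clock: 38.42
position: [443.8, -37.4, 30.0]
ee_rot: [0.717, -0.698, 0.0, -0.0]
contact_force: [0.5, -1.1, -0.9]
gripper_width: 31.6
```

Emit:
{"api": "play_rows", "payload": {"travel": [[0,0,0.001],[0,0,0],[0,0,0]], "rotation": [[0,0,0],[0,0,0],[0,0,0]], "grip": [0.2,0.2,0.2]}}

```text
clock: 38.67
position: [444.5, -37.3, 29.3]
ee_rot: [0.717, -0.697, 0.001, -0.001]
contact_force: [1.9, -1.1, 2.9]
gripper_width: 31.5
```

Emit:
{"api": "play_rows", "payload": {"travel": [[0,0,0.001],[0,0,0],[0,0,0]], "rotation": [[0,0,0],[0,0,0],[0,0,0]], "grip": [0.2,0.2,0.2]}}

```text
clock: 38.92
position: [444.8, -37.2, 28.9]
ee_rot: [0.717, -0.697, 0.001, -0.001]
contact_force: [0.9, -1.0, 8.4]
gripper_width: 31.5
```

Emit:
{"api": "play_rows", "payload": {"travel": [[0,0,0],[0,0,0],[0,0,0],[0,0,0],[0,0,0],[0,0,-0.02],[0,0,-0.03],[0,0,-0.035],[0,0,-0.035],[0,0,-0.035],[0,0,0],[0,0,0]], "rotation": [[0,0,0],[0,0,0],[0,0,0],[0,0,0],[0,0,0],[0,0,0],[0,0,0],[0,0,0],[0,0,0],[0,0,0],[0,0,0],[0,0,0]], "grip": [0.65,0.65,0.65,0.65,0.65,0.65,0.65,0.65,0.65,0.65,0.65,0.65]}}

```text
clock: 39.92
position: [444.1, -37.1, 184.6]
ee_rot: [0.716, -0.698, 0.001, -0.002]
contact_force: [-1.0, 1.0, -0.3]
gripper_width: 55.2
```

Emit:
{"api": "play_rows", "payload": {"travel": [[0.035,0,0],[0.035,0,0],[0.035,0,0],[0.035,0,0],[0.035,0,0],[0.035,0,0],[0.035,0,0],[0.035,0,0],[0.035,0,0],[0.035,0,0],[0.035,0,0],[0,0,0]], "rotation": [[0,0,0],[0,0,0],[0,0,0],[0,0,0],[0,0,0],[0,0,0],[0,0,0],[0,0,0],[0,0,0],[0,0,0],[0,0,0],[0,0,0]], "grip": [0.65,0.65,0.65,0.65,0.65,0.65,0.65,0.65,0.65,0.65,0.65,0.65]}}

```text
clock: 40.92
position: [452.3, -426.7, 179.3]
ee_rot: [0.715, -0.699, -0.002, 0.001]
contact_force: [0.6, 0.3, 0.1]
gripper_width: 55.3
```

```bash
python3 - <<'E'
from h import *
plan(443.3,-38,30,-88.5)
d=grab('top');P=cloud(d); grab('side')
for n,(u0,v0,u1,v1),lo,hi in [('pipe',(300,270,360,325),42,70),('snut',(355,280,385,312),17,30),('tube',(205,260,260,330),90,110),('tab',(410,288,434,314),4,60),('angle',(142,268,182,318),4,90),('bar',(310,172,375,194),6,40)]:
    Q=P[v0:v1,u0:u1].reshape(-1,3); Q=Q[np.isfinite(Q[:,2])&(Q[:,2]>lo)&(Q[:,2]<hi)]
    r=cv2.minAreaRect(Q[:,:2].astype(np.float32)) if len(Q)>4 else ''
    print(n,len(Q),r,Q.mean(0).round(1))
q=P[270:325,300:360].reshape(-1,3); q=q[np.isfinite(q[:,2])&(q[:,2]>44)&(abs(q[:,0]-443)<25)]
from scipy.optimize import least_squares
f=lambda p: np.hypot(q[:,0]-p[0]-p[2]*(q[:,1]+38.9),q[:,2]-p[1]-p[3]*(q[:,1]+38.9))-17
r=least_squares(f,[443,40,0,0],loss='soft_l1'); print('pipe axis x,z,slopes',r.x.round(3),'y',np.percentile(q[:,1],[1,99]))
cv2.imwrite('pics/t9.png',cv2.resize(d['image'][250:340,180:400],None,fx=3.6,fy=3.6,interpolation=cv2.INTER_CUBIC))
E
```

```text
t 40.92 pos [ 452.3 -426.7  179.3] psi -88.8 tilt [-0.0038  0.0011] j [-0.5   0.42 -0.07  0.   -1.08  0.52] F [0.6 0.3 0.1] w 55.3
  rz -0.0046 travel [-0.3888 -0.0011  0.1493]
pipe 415 ((443.0129089355469, -37.72633361816406), (78.43932342529297, 32.928714752197266), 89.45110321044922) [442.6 -37.6  53.5]
snut 65 ((440.06201171875, -143.0600128173828), (46.65962219238281, 33.35964584350586), 89.173095703125) [ 442.9 -142.5   22. ]
tube 128 ((458.90087890625, 238.43130493164062), (40.08759307861328, 39.7880973815918), 83.82378387451172) [459.1 237.5  98.5]
tab 278 ((432.6957702636719, -276.3246154785156), (57.149051666259766, 64.94648742675781), 80.85779571533203) [ 430.  -275.8   12.8]
angle 790 ((464.3999328613281, 406.0118408203125), (103.34481048583984, 125.43253326416016), 89.0181655883789) [460.4 399.5  25.6]
bar 393 ((765.681396484375, -79.69676971435547), (166.9434051513672, 37.77009963989258), 89.44544982910156) [756.1 -75.9  17.2]
pipe axis x,z,slopes [ 4.4359e+02  3.9963e+01 -1.7000e-02 -1.0000e-03] y [-76.53505621   1.32939526]
```

View pics/t9.png

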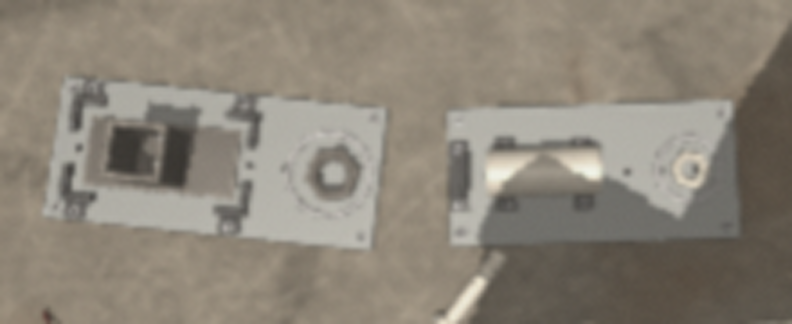

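Everything is seated. The pipe axis is at (443.6, -37.6, 40.0) and level, both nuts are inside their rings, and the tube is on the plate. I'll hand it in.

Emit:
{"api": "play_rows", "payload": {"travel": [[0,0,0],[0,0,0],[0,0,0],[0,0,0]], "rotation": [[0,0,0],[0,0,0],[0,0,0],[0,0,0]], "grip": [0.65,0.65,0.65,0.65]}}

```text
clock: 41.35
position: [453.8, -421.3, 183.1]
ee_rot: [0.717, -0.697, 0.0, -0.0]
contact_force: [0.5, 0.6, 0.4]
gripper_width: 55.7
```

```bash
python3 -c "
from h import *
print(workorder.job_done())"
```

```text
the job is handed in; nothing more can be done
None
```

Both kits are made up and the job was handed in at about 41 s, with the arm standing clear of everything. It reported no verdict.

**Post pallet**
- The plate lies flat between the corner stops.
- The smallest of the three tubes (40 mm wide, 85 mm tall) stands about 1–2 mm off the plate's centre. It is square to the plate within about 1°.
- The large nut is flat in its ring, about 1 mm off centre.

**Pipe pallet**
- The pipe is in both V-grooves at height 40.0 mm. It is about 1 mm off lengthwise and 0.5° off in angle.
- The small nut is in its ring. The last depth reading there also caught part of the ring, so I judged its centring from the pictures.

**Left alone:** the average positions of the bracket tab, angle iron and round bar shifted by about 1 mm or less from the start, within measurement noise.

**Disagreements:**
- The post pallet's ring and outline differed by 2–4 mm, so I split the difference.
- The gripper read 1–3 mm narrower than the true part widths.
- The pipe was gripped 4 mm higher than commanded, without ill effect.

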